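# Put the block-printing set back in the art room

### The job

Put the printing set away: set each of the three wooden stamps down centred inside the outline of its own shape, turned to fit it, and only when all three are in place move the red and the blue ink jar, each to the middle of the coaster of its own colour. Set everything down upright without dropping it, and leave what is already placed where it is.

Things in the scene. Friction and masses are not known exactly. Their poses are not given: they have to be found in the camera images.
- round_stamp_mid (a point): loose hand stamp for block printing, pale wood, round base 60 mm across, 14 mm thick (dark rubber on its lowest 4 mm), on top of it a dark brown round knob 22 mm across, 36 mm tall; 50 mm tall in all, about 120 g. The point is on the upright centre line, half-way up (25 mm above the underside); z up. 
- oblong_stamp_mid (a point): loose hand stamp for block printing, pale wood, oblong base 76 mm (along its x) by 40 mm (along its y), 14 mm thick (dark rubber on its lowest 4 mm), on top of it a dark brown grip bar 40 mm long along x and 16 mm wide along y, 36 mm tall; 50 mm tall in all, about 120 g. The point is on the upright centre line, half-way up (25 mm above the underside); z up. 
- cross_stamp_mid (a point): loose hand stamp for block printing, pale wood, cross-shaped (plus-shaped) base of two equal bars 68 mm long and 24 mm wide, along its x and its y, 14 mm thick (dark rubber on its lowest 4 mm), on top of it a dark brown grip bar 40 mm long along x and 16 mm wide along y, 36 mm tall; 50 mm tall in all, about 120 g. The point is on the upright centre line, half-way up (25 mm above the underside); z up. 
- red_jar_mid (a point): loose closed ink jar, all red with a narrow white band round it, upright cylinder 50 mm across up to 44 mm, red lid 45 mm across above that, 62 mm tall, about 160 g. The point is on its axis half-way up (31 mm above the underside).
- blue_jar_mid (a point): loose closed ink jar, all blue with a narrow white band round it, upright cylinder 50 mm across up to 44 mm, blue lid 45 mm across above that, 62 mm tall, about 160 g. The point is on its axis half-way up (31 mm above the underside).
- round_pad: fixed flat storage pad, grey-green, 3 mm thick, lying on the table, round, 86 mm across, with a round white outline. The white outline is the stamp's shape drawn 6 to 10 mm larger all round. Origin at the centre of its underside on the table, z up. Place of the round stamp.
- oblong_pad: fixed flat storage pad, grey-green, 3 mm thick, lying on the table, oblong, 102 mm (along its x) by 66 mm (along its y), with an oblong white outline. The white outline is the stamp's shape drawn 6 to 10 mm larger all round. Origin at the centre of its underside on the table, z up. The oblong stamp belongs on it with its length along this x, either way round.
- cross_pad: fixed flat storage pad, grey-green, 3 mm thick, lying on the table, plus-shaped, 94 mm across, with a plus-shaped white outline, bars along its x and y. The white outline is the stamp's shape drawn 6 to 10 mm larger all round. Origin at the centre of its underside on the table, z up. The cross stamp belongs on it with its bars along the outline's, in any of the four ways.
- red_coaster: fixed flat red disc, 80 mm across and 3 mm thick, lying on the table; place of the red jar. Origin at the centre of its underside, z up.
- blue_coaster: fixed flat blue disc, 80 mm across and 3 mm thick, lying on the table; place of the blue jar. Origin at the centre of its underside, z up.
Mind the look-alikes: they are no part of the job. There is more than one size of the part that bears red_jar_mid; the job needs the smaller. What is shaped like the part that bears cross_stamp_mid but pink is not meant.

How it is judged:
On the way, in this order (a step that is already met when the one before it is completed fails the run):
1. all three stamps stand in their outlines, let go (horizontal distance between round_stamp_mid and round_pad below 0.013 m and angle between each of round_stamp_mid, oblong_stamp_mid, cross_stamp_mid's own z axis and vertical below 0.12 rad and height (world z) of each of round_stamp_mid, oblong_stamp_mid, cross_stamp_mid below 0.034 m and horizontal distance between oblong_stamp_mid and oblong_pad below 0.013 m and angle between the x axis of oblong_stamp_mid and the x axis of oblong_pad, either way round below 0.25 rad and horizontal distance between cross_stamp_mid and cross_pad below 0.013 m and (angle between the x axis of cross_stamp_mid and the x axis of cross_pad, either way round below 0.27 rad or angle between the x axis of cross_stamp_mid and the y axis of cross_pad, either way round below 0.27 rad) and contact force between the fingers and round_stamp below 0.05 N and contact force between the fingers and oblong_stamp below 0.05 N and contact force between the fingers and cross_stamp below 0.05 N), for 0.2 s.
2. both jars stand on the coasters of their colours, let go (horizontal distance between red_jar_mid and red_coaster below 0.013 m and angle between each of red_jar_mid, blue_jar_mid's own z axis and vertical below 0.12 rad and height (world z) of each of red_jar_mid, blue_jar_mid below 0.04 m and horizontal distance between blue_jar_mid and blue_coaster below 0.013 m and contact force between the fingers and red_jar below 0.05 N and contact force between the fingers and blue_jar below 0.05 N), for 0.2 s.
At the end, for the whole second after the job is handed in: Each stamp stands flat on the pad of its shape and each jar upright on the coaster of its colour, centred within 13 mm; the oblong stamp turned to its outline within 0.25 rad (either way round), the cross within 0.27 rad (any of four ways); all released and at rest (all of step 1 and all of step 2 and linear speed of each of round_stamp, oblong_stamp, cross_stamp, red_jar, blue_jar below 0.02 m/s); the robot touches nothing.
It fails at once if a jar was moved more than 30 mm before all three stamps were in place (or a placed stamp was disturbed afterwards) (distance of any of red_jar_mid, blue_jar_mid from where it was at the start of the episode above 0.03 m and not (horizontal distance between round_stamp_mid and round_pad below 0.013 m and angle between each of round_stamp_mid, oblong_stamp_mid, cross_stamp_mid's own z axis and vertical below 0.12 rad and height (world z) of each of round_stamp_mid, oblong_stamp_mid, cross_stamp_mid below 0.034 m and horizontal distance between oblong_stamp_mid and oblong_pad below 0.013 m and angle between the x axis of oblong_stamp_mid and the x axis of oblong_pad, either way round below 0.25 rad and horizontal distance between cross_stamp_mid and cross_pad below 0.013 m and (angle between the x axis of cross_stamp_mid and the x axis of cross_pad, either way round below 0.27 rad or angle between the x axis of cross_stamp_mid and the y axis of cross_pad, either way round below 0.27 rad))).
It fails at once if a stamp or jar was dropped from about 2 cm or more (moves faster than 0.6 m/s while not held) ((linear speed of round_stamp above 0.6 m/s and contact force between the fingers and round_stamp below 0.05 N) or (linear speed of oblong_stamp above 0.6 m/s and contact force between the fingers and oblong_stamp below 0.05 N) or (linear speed of cross_stamp above 0.6 m/s and contact force between the fingers and cross_stamp below 0.05 N) or (linear speed of red_jar above 0.6 m/s and contact force between the fingers and red_jar below 0.05 N) or (linear speed of blue_jar above 0.6 m/s and contact force between the fingers and blue_jar below 0.05 N)).
It also fails if it takes over 136 s, if anything falls off the work surface, if the arm or the gripper's body presses on something with over 40 N, if the wrist force passes 120 N, or if a joint passes its speed limit or range.

### The arm

A 7-joint arm with a two-finger parallel gripper is mounted at the origin on the work surface. World frame = base frame: x ahead of the robot, y to its left, z up, the work surface at z = 0. Lengths are in m, angles in rad, forces in N, time in s.
With the tool pointing down it reaches from about 0.4 to 0.85 m from the base axis. Payload 10.4 kg.
Tool frame: the origin (TCP) lies midway between the tips of the shut fingers; the grasp point (between the pads) lies 19 mm behind it (grip_point_offset is the distance from the TCP to the grasp point, in m); y points along the fingers, z is the direction in which the jaws open and shut, and the axes are right-handed (so a half turn about y gives the same grasp; the last joint's range is limited). The gripper opens to 85 mm and grips with 20 to 120 N. Pads are 22 mm wide; open, the fingers measure 114 mm over their backs; the gripper's body (76 mm by 85 mm) begins 54 mm behind the grasp point. The pads swing forward as they close: fully open they stand 13 mm farther back than shut.
Start: joints at [-1.368, 0.332, -0.065, 1.46, 0.022, 1.35, -0.088], TCP at [0.14, 0.609, 0.231] pointing down, gripper open.
Joint ranges: [-2.6, 2.6], [-0.5, 2.12], [-1.47, 1.34], [0.16, 2.42], [-1.27, 4.41], [0.06, 2.06], [-2.6, 2.6]. Speed limits (rad/s): [2.22, 2.22, 2.79, 2.79, 3.14, 3.14, 3.14].

### API

Orientations are given as a unit quaternion [x, y, z, w].
In Python, from workcell import * gives the robot as it stands.
- The arm moves only by the tool send_rows, never from a script. Its argument "motion" is a list of rows, each a list of 7 numbers: the opening in per cent of the stroke, from 0 (shut) to 100 (fully open), then the shift along the tool's x, y, z in m, then the turn, a rotation vector about the tool's x, y, z in rad. In form: [[claw, tx, ty, tz, ax, ay, az], ...]. A call has 1 to 10 rows; each row is the pose to reach, as a shift and turn from the pose commanded when the call began, along the tool's axes at that moment; what a row does not reach only later rows make up. A row lasts 1/12 s, in which the tool goes at most 41.7 mm and 7.16 degrees, less where a joint would pass 70% of its speed; a pose out of reach is approached as far as the arm can. A call with a gripper value outside its range is refused whole. The fingers move at their own pace and stop on an object; "squeeze" is the grip in N (left out, the last holds). Time passes only in rows, so rows that repeat a pose let the fingers close. It gives the time, the measured TCP pose, the force and the opening at its end, in the units of the state.
- get_obs(): the state, without advancing time (a new reading comes with each control period).
- camera(name): name is "scene" or "top" or "wrist"; returns a dict with "pixels" (480x640x3 uint8, red, green, blue), "range_z" (480x640 float32, m along the optical axis (not along the pixel's ray), 0 where there is no reading), "fovy" (degrees; the focal length in pixels is half the picture's height over the tangent of half this angle, whatever the lens; pixels are square), "cx", "cy" (the principal point, pixels), "view" (4x4, takes a point from world to camera coordinates); the wrist camera has in their place "T_tool_cam" (4x4, takes a point from camera to tool coordinates, whose origin is the TCP and whose axes are the tool frame's). Camera axes: x right, y down, z forward; pixel columns grow to the right and rows downward; lengths in m; the calibration is good to about 2 mm. A picture is of the moment at which its call begins: read the wrist's pose just before it.
- hand_in(): hands the job in, once; it reports no verdict.
The state is a dict: "clock": time; "joint_pos": joint angles; "joint_velocities": joint speeds; "tau": joint torques, N m; "position": TCP position; "ee_rot": TCP orientation; "ft_force": force on the tool from outside, world axes, zero at the start; "torque": the same for the moment, N m; "grip_width": opening from 0.0 (shut) to 1.0 (fully open).
Only numpy, scipy, OpenCV 4.12 (cv2) and the standard library are available. Lean on these libraries where they do the work, as an engineer would, in place of code of your own. Each camera call takes 0.05 s, during which the arm holds its last target.

## Working session

There is one attempt and no reset: what is moved stays moved. The work goes in short steps, Python scripts to look and compute and a tool call to move; the robot and the scene stay as the last step left them, time stands still between calls to the robot, and variables do not carry over. Pictures are saved under pics/ and viewed, and the job is handed in when it is done.

Besides the shell and the picture viewer there is one more tool, called after "Emit:" as a command line: name --pt "numbers of a row" for each row, then --argument value for the rest. send_rows: Moves the arm, as the interface text tells. Its arguments: {"type":"object","properties":{"motion":{"type":"array"},"squeeze":{"type":"number"}},"required":["motion"]}

```bash
ls; mkdir -p pics; python3 - <<'E'
from workcell import *
import cv2, numpy as np
o=get_obs(); print({k:np.round(v,3) for k,v in o.items()})
for n in ["scene","top","wrist"]:
    c=camera(n); cv2.imwrite(f"pics/{n}0.png",c["pixels"][:,:,::-1]); np.savez(f"{n}0.npz",**c)
    print(n,c["fovy"],c["cx"],c["cy"],np.round(c.get("view",c.get("T_tool_cam")),4).tolist(), (c["range_z"]>0).mean())
E
```

```text
pics
{'clock': np.float64(0.0), 'joint_pos': array([-1.368,  0.333, -0.065,  1.461,  0.022,  1.35 , -0.088]), 'joint_velocities': array([-0.002,  0.001, -0.   , -0.001, -0.001, -0.   , -0.001]), 'tau': array([-1.0000e-03, -6.2547e+01,  4.9000e-02, -3.9160e+01,  1.6000e-02,
        1.0000e-02,  0.0000e+00]), 'position': array([0.14 , 0.609, 0.231]), 'ee_rot': array([ 0.703, -0.08 ,  0.08 , -0.702]), 'ft_force': array([ 0.544, -0.044,  0.033]), 'torque': array([0.025, 0.042, 0.018]), 'grip_width': np.float64(1.003)}
scene 54.00958353730048 322.7518901237842 235.79724345605027 [[-0.4763, 0.8791, -0.0178, 0.2287], [0.603, 0.3118, -0.7343, -0.2456], [-0.64, -0.3605, -0.6786, 1.2777], [0.0, 0.0, 0.0, 1.0]] 0.9959505208333334
top 49.07522490559949 317.5625135070497 237.23705903408404 [[-0.0205, -0.9997, -0.0093, 0.0001], [-0.9941, 0.0213, -0.1061, 0.5121], [0.1063, 0.0071, -0.9943, 1.1539], [0.0, 0.0, 0.0, 1.0]] 0.9958919270833333
wrist 67.130603856483 321.48052387863265 237.87551642357974 [[-0.0012, 0.9564, 0.292, -0.0752], [-0.0007, -0.292, 0.9564, -0.1415], [1.0, 0.0009, 0.0011, 0.0007], [0.0, 0.0, 0.0, 1.0]] 0.995791015625
```

View pics/top0.png

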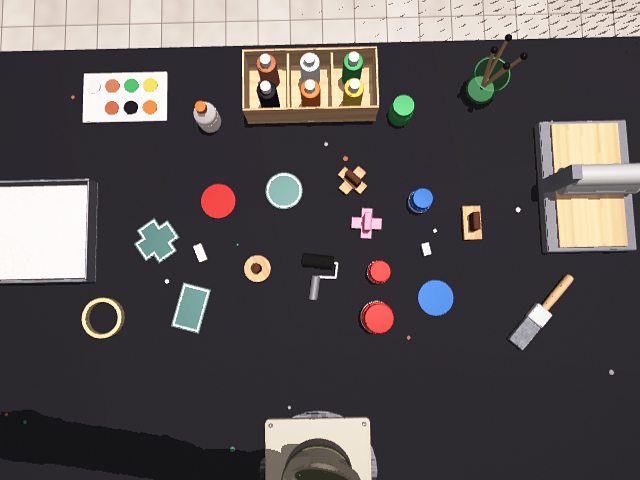

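View pics/scene0.png

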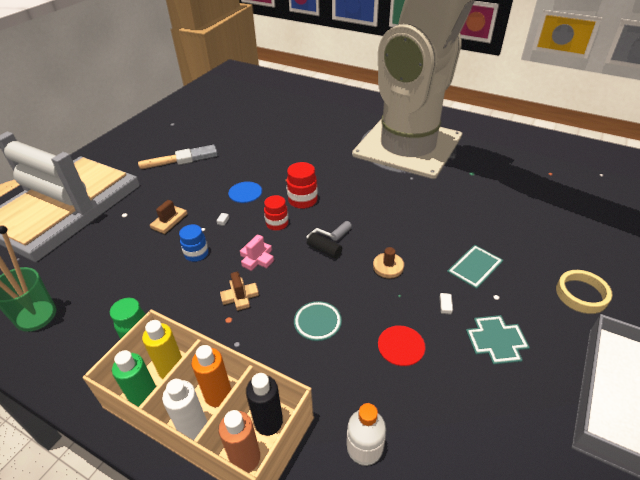

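View pics/wrist0.png

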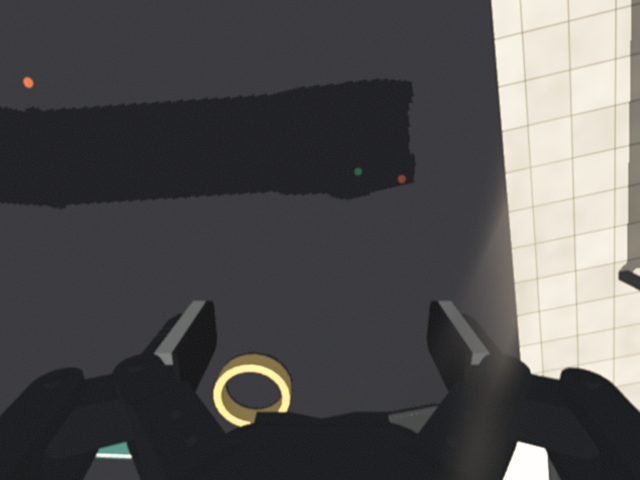

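Candidates (top picture pixels):
- **Round stamp:** (257,268). The tape ring at (102,318) could be mistaken for it.
- **Oblong stamp:** (472,223).
- **Cross stamp:** pale at (352,180). The pink one at (367,223) is excluded.
- **Red jar:** the small one at (378,272). The big one at (377,317) is excluded.
- **Blue jar:** (420,200).
- **Pads:** round (284,191), cross (156,240), oblong (191,308).
- **Coasters:** red (218,201), blue (436,297).

Next I'll measure these.

```bash
cat > h.py <<'E'
import numpy as np, cv2
def foc(c): return 240/np.tan(np.radians(float(c["fovy"]))/2)
def load(n): return dict(np.load(n))
def pose(c):  # cam->world
    return np.linalg.inv(c["view"])
def cast(c,uv,z,T=None):
    T=pose(c) if T is None else T
    f=foc(c); uv=np.atleast_2d(uv).astype(float)
    d=np.c_[(uv[:,0]-c["cx"])/f,(uv[:,1]-c["cy"])/f,np.ones(len(uv))]@T[:3,:3].T
    o=T[:3,3]; s=(z-o[2])/d[:,2]; return o+d*s[:,None]
def cloud(c,T=None):
    T=pose(c) if T is None else T
    f=foc(c); v,u=np.mgrid[0:480,0:640]; r=c["range_z"]
    P=np.stack([(u-c["cx"])/f*r,(v-c["cy"])/f*r,r],-1); return P@T[:3,:3].T+T[:3,3]
def proj(c,P):
    P=np.atleast_2d(P); q=P@c["view"][:3,:3].T+c["view"][:3,3]; f=foc(c)
    return np.c_[q[:,0]/q[:,2]*f+c["cx"],q[:,1]/q[:,2]*f+c["cy"]]
def tri(c1,p1,c2,p2):
    A=[];b=[]
    for c,p in((c1,p1),(c2,p2)):
        T=pose(c);f=foc(c);d=T[:3,:3]@np.array([(p[0]-c["cx"])/f,(p[1]-c["cy"])/f,1]);d/=np.linalg.norm(d)
        M=np.eye(3)-np.outer(d,d);A.append(M);b.append(M@T[:3,3])
    X=np.linalg.solve(sum(A),sum(b)); 
    e=np.sqrt(sum(np.sum((M@X-q)**2) for M,q in zip(A,b))); return X,e
HSV={"teal":((75,60,60),(100,255,255)),"wood":((8,50,120),(25,190,255)),"brown":((0,60,25),(20,255,115)),
"red":((0,190,120),(5,255,255)),"blue":((105,150,80),(125,255,255)),"pink":((145,50,120),(179,150,255))}
def mask(c,col,roi=None):
    m=cv2.inRange(cv2.cvtColor(c["pixels"],cv2.COLOR_RGB2HSV),*HSV[col])
    if col=="red": m|=cv2.inRange(cv2.cvtColor(c["pixels"],cv2.COLOR_RGB2HSV),(173,190,120),(180,255,255))
    return m
def blobs(m,amin=40):
    n,l,s,ce=cv2.connectedComponentsWithStats(m)
    return [(i,s[i],ce[i]) for i in range(1,n) if s[i,4]>=amin],l
E
python3 - <<'E'
from h import *
for n in ["top","scene"]:
    c=load(n+"0.npz"); X=cloud(c)
    for col in HSV:
        bs,l=blobs(mask(c,col))
        for i,s,ce in bs:
            p=X[l==i]; z=p[:,2]
            if abs(np.median(p[:,1]))<.45 and .3<np.median(p[:,0])<.8 and s[4]<6000:
                print(n,col,s[4],np.round(ce),"xy",np.round(np.median(p[:,:2],0),3),"z5/50/95",np.round(np.percentile(z,[5,50,95]),3))
E
```

```text
top teal 103 [278. 184.] xy [0.648 0.083] z5/50/95 [-0.     0.003  0.007]
top teal 93 [166. 245.] xy [0.495 0.331] z5/50/95 [-0.003  0.001  0.005]
top teal 765 [156. 240.] xy [0.516 0.361] z5/50/95 [-0.001  0.003  0.006]
top teal 836 [191. 308.] xy [0.361 0.28 ] z5/50/95 [-0.001  0.003  0.007]
top teal 59 [203. 314.] xy [0.343 0.252] z5/50/95 [-0.002  0.002  0.005]
top wood 95 [200. 106.] xy [0.794 0.237] z5/50/95 [0.082 0.109 0.112]
top wood 306 [350. 183.] xy [ 0.632 -0.081] z5/50/95 [0.002 0.013 0.05 ]
top wood 96 [359. 172.] xy [ 0.663 -0.109] z5/50/95 [0.003 0.013 0.025]
top wood 420 [471. 223.] xy [ 0.537 -0.356] z5/50/95 [0.008 0.013 0.018]
top wood 494 [257. 268.] xy [0.446 0.127] z5/50/95 [0.007 0.013 0.017]
top brown 1608 [310. 115.] xy [ 0.788 -0.001] z5/50/95 [0.003 0.049 0.085]
top brown 130 [352. 178.] xy [ 0.641 -0.092] z5/50/95 [-0.     0.045  0.051]
top brown 160 [473. 222.] xy [ 0.537 -0.355] z5/50/95 [0.018 0.046 0.053]
top brown 61 [255. 268.] xy [0.445 0.128] z5/50/95 [0.022 0.048 0.052]
top brown 51 [120. 326.] xy [0.323 0.436] z5/50/95 [-0.002  0.009  0.019]
to
[... 1451 characters left out ...]
076] z5/50/95 [0.015 0.034 0.048]
scene red 808 [301. 178.] xy [ 0.35  -0.124] z5/50/95 [0.045 0.077 0.087]
scene red 465 [275. 207.] xy [ 0.444 -0.135] z5/50/95 [0.034 0.057 0.064]
scene red 141 [302. 203.] xy [ 0.362 -0.116] z5/50/95 [0.003 0.011 0.018]
scene red 71 [277. 226.] xy [ 0.452 -0.129] z5/50/95 [0.003 0.007 0.012]
scene red 1480 [401. 345.] xy [0.608 0.222] z5/50/95 [0.001 0.003 0.005]
scene blue 563 [245. 192.] xy [ 0.376 -0.27 ] z5/50/95 [0.001 0.003 0.006]
scene blue 568 [192. 238.] xy [ 0.6   -0.232] z5/50/95 [0.033 0.058 0.064]
scene blue 96 [197. 257.] xy [ 0.608 -0.224] z5/50/95 [0.001 0.006 0.012]
scene pink 805 [256. 253.] xy [ 0.553 -0.113] z5/50/95 [0.002 0.015 0.05 ]
```

```bash
cat >> h.py <<'E'
def region(c,X,xy,rad,zlo,zhi,bright=75,T=None):
    """largest contour of bright/saturated pixels near xy within height band -> points"""
    img=c["pixels"].astype(int); m=(img.max(2)>bright)|((img.max(2)-img.min(2))>35)
    near=(np.hypot(X[...,0]-xy[0],X[...,1]-xy[1])<rad)&(X[...,2]>zlo)&(X[...,2]<zhi)
    m=(m&near).astype(np.uint8)*255
    n,l,s,ce=cv2.connectedComponentsWithStats(m)
    i=1+np.argmax(s[1:,4]); mm=(l==i).astype(np.uint8)*255
    cs,_=cv2.findContours(mm,cv2.RETR_EXTERNAL,cv2.CHAIN_APPROX_NONE); k=max(cs,key=cv2.contourArea)
    full=np.zeros_like(mm); cv2.drawContours(full,[k],-1,255,-1)
    v,u=np.nonzero(full); return np.c_[u,v],k[:,0,:]
def shape(P):
    P=P[:,:2]; m=P.mean(0); (cx,cy),(w,h),a=cv2.minAreaRect((P*1000).astype(np.float32))
    d=P-m; th=np.arctan2(d[:,1],d[:,0]); r=np.hypot(*d.T)
    a4=np.degrees(np.angle((r**4*np.exp(4j*th)).sum()))/4
    C=np.cov(d.T); w2,V=np.linalg.eigh(C); ax=np.degrees(np.arctan2(V[1,1],V[0,1]))%180
    return f"mean {np.round(m,4)} rectc {cx/1000:.4f},{cy/1000:.4f} size {w:.0f}x{h:.0f} a{a:.1f} | four {a4:.1f} long {ax:.1f}"
E
python3 - <<'E'
from h import *
for n in ["top","scene"]:
    c=load(n+"0.npz"); X=cloud(c); print(n)
    for nm,xy,z,rad in [("round_pad",(.63,.07),.003,.07),("cross_pad",(.518,.362),.003,.075),("obl_pad",(.362,.28),.003,.075),("redco",(.607,.22),.003,.06),("blueco",(.374,-.27),.003,.06)]:
        uv,_=region(c,X,xy,rad,-.02,.02,65); print(nm,shape(cast(c,uv,z)))
    for nm,xy,z,rad in [("round_st",(.446,.127),.05,.05),("obl_st",(.54,-.355),.05,.05),("cross_st",(.645,-.09),.05,.05),("redjar",(.44,-.135),.062,.05),("bluejar",(.59,-.238),.062,.05),("pink",(.545,-.12),.05,.05),("bigred",(.34,-.12),.086,.06)]:
        h=X[...,2]; near=(np.hypot(X[...,0]-xy[0],X[...,1]-xy[1])<rad)
        m=(near&(h>z-.009)&(h<z+.01)); v,u=np.nonzero(m)
        print(nm,"ztop %.3f"%np.median(h[m]),shape(cast(c,np.c_[u,v],z)))
        if z==.05:
            m=(near&(h>.006)&(h<.022)); v,u=np.nonzero(m)
            uv,_=region(c,X,xy,rad,.006,.09,65); print("    base",shape(cast(c,np.c_[u,v],.014)))
E
```

```text
top
round_pad mean [0.6261 0.066 ] rectc 0.6265,0.0662 size 86x85 a88.7 | four 40.6 long 152.0
cross_pad mean [0.5156 0.3603] rectc 0.5158,0.3604 size 95x95 a35.2 | four 33.3 long 111.2
obl_pad mean [0.3611 0.2807] rectc 0.3613,0.2805 size 68x104 a74.3 | four 28.3 long 164.7
redco mean [0.6052 0.2186] rectc 0.6052,0.2183 size 79x82 a89.8 | four -0.9 long 178.1
blueco mean [ 0.3725 -0.2739] rectc 0.3731,-0.2743 size 79x81 a87.7 | four 19.0 long 174.2
round_st ztop 0.049 mean [0.4456 0.1277] rectc 0.4458,0.1277 size 18x20 a89.5 | four 43.7 long 4.8
    base mean [0.4453 0.1275] rectc 0.4462,0.1273 size 60x69 a49.1 | four 7.5 long 107.3
obl_st ztop 0.049 mean [ 0.539  -0.3601] rectc 0.5392,-0.3603 size 18x38 a88.7 | four -1.0 long 179.7
    base mean [ 0.538  -0.3579] rectc 0.5398,-0.3571 size 50x76 a88.7 | four -1.2 long 2.4
cross_st ztop 0.049 mean [ 0.6425 -0.0924] rectc 0.6428,-0.0917 size 40x17 a48.3 | four -43.5 long 46.7
    base mean [ 0.6414 -0.0913] rectc 0.6494,-0.0921 size 74x62 a2.9 | four -42.2 long 137.2
redjar ztop 0.061 mean [ 0.4315 -0.1439] rectc 0.4320,-0.1444 size 4
[... 1251 characters left out ...]
long 172.9
cross_st ztop 0.050 mean [ 0.6488 -0.0876] rectc 0.6488,-0.0877 size 47x16 a48.0 | four -42.2 long 47.8
    base mean [ 0.6518 -0.0851] rectc 0.6481,-0.0894 size 67x66 a1.9 | four -38.7 long 132.8
redjar ztop 0.062 mean [ 0.4379 -0.1396] rectc 0.4380,-0.1399 size 54x43 a33.7 | four 2.4 long 36.6
bluejar ztop 0.062 mean [ 0.5951 -0.2374] rectc 0.5953,-0.2377 size 54x43 a41.1 | four 37.3 long 50.4
pink ztop 0.049 mean [ 0.5494 -0.1167] rectc 0.5489,-0.1169 size 21x45 a87.5 | four 5.8 long 0.7
    base mean [ 0.5523 -0.1128] rectc 0.5494,-0.1168 size 68x63 a39.7 | four -4.5 long 137.1
bigred ztop 0.086 mean [ 0.3393 -0.1313] rectc 0.3395,-0.1311 size 70x61 a29.2 | four 35.5 long 33.1
```

```bash
cat > mv.py <<'E'
import numpy as np
from scipy.spatial.transform import Rotation as Ro
from workcell import *
def go(x,y,z,jaw):
    """deltas in tool frame to put TCP at xyz, pointing down, jaw axis (tool z) at angle jaw deg mod 180"""
    o=get_obs(); R=Ro.from_quat(o["ee_rot"]); p=o["position"]
    best=None
    for k in (0,180):
        a=np.radians(jaw+k); tz=np.array([np.cos(a),np.sin(a),0]); ty=np.array([0,0,-1.]); tx=np.cross(ty,tz)
        d=(R.inv()*Ro.from_matrix(np.c_[tx,ty,tz])).as_rotvec()
        t=R.inv().apply(np.array([x,y,z])-p)
        jz=R.as_matrix()[:,2]
        print("shift",np.round(t,4),"turn",np.round(d,3),"deg %.0f"%np.degrees(np.linalg.norm(d)))
    print("pos",np.round(p,4),"jaw now %.1f"%np.degrees(np.arctan2(jz[1],jz[0])),"tilt",np.round(R.as_matrix()[:,1],3),"j",np.round(o["joint_pos"],2),"t %.2f"%o["clock"],"F",np.round(o["ft_force"],1),"w %.3f"%o["grip_width"])
E
python3 - <<'E'
from h import *
a=load("top0.npz")["pixels"][150:340,220:500]; b=load("scene0.npz")["pixels"][150:320,140:440]
cv2.imwrite("pics/crop.png",np.vstack([cv2.resize(a,(600,407),interpolation=3)[:,:,::-1]*1,]))
from mv import *
go(.446,.128,.16,90); go(.446,.128,.16,0)
E
```

```text
shift [ 0.406   0.0712 -0.4   ] turn [ 0.001 -0.226 -0.   ] deg 13
shift [ 0.406   0.0712 -0.4   ] turn [0.000e+00 2.916e+00 2.000e-03] deg 167
pos [0.1399 0.6089 0.2307] jaw now 77.1 tilt [-0.    -0.001 -1.   ] j [-1.37  0.33 -0.06  1.46  0.02  1.35 -0.09] t 0.15 F [ 0.4 -1.1  0.2] w 1.001
shift [ 0.406   0.0712 -0.4   ] turn [1.000e-03 1.345e+00 1.000e-03] deg 77
shift [ 0.406   0.0712 -0.4   ] turn [ 1.000e-03 -1.797e+00 -1.000e-03] deg 103
pos [0.1399 0.6089 0.2307] jaw now 77.1 tilt [-0.    -0.001 -1.   ] j [-1.37  0.33 -0.06  1.46  0.02  1.35 -0.09] t 0.15 F [ 0.4 -1.1  0.2] w 1.001
```

View pics/crop.png

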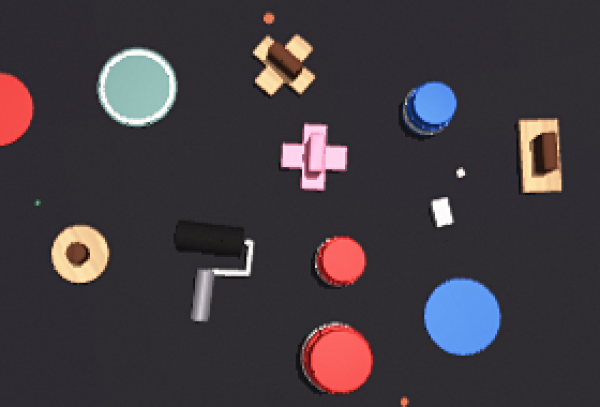

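The crop confirms the choices: the pale cross at the top, the pink one below it, the small red jar above the big one, and the round stamp at lower left. First reach is the round stamp.

Emit:
send_rows --pt "60 0.406 0.07 -0.4 0 1.0 0" --pt "60 0.406 0.07 -0.4 0 1.0 0" --pt "60 0.406 0.07 -0.4 0 1.0 0" --pt "60 0.406 0.07 -0.4 0 1.0 0" --pt "60 0.406 0.07 -0.4 0 1.0 0" --pt "60 0.406 0.07 -0.4 0 1.0 0" --pt "60 0.406 0.07 -0.4 0 1.0 0" --pt "60 0.406 0.07 -0.4 0 1.0 0" --pt "60 0.406 0.07 -0.4 0 1.0 0" --pt "60 0.406 0.07 -0.4 0 1.0 0" --squeeze 30

```text
clock: 0.98
position: [0.3626, 0.2584, 0.1803]
ee_rot: [-0.578, 0.407, -0.407, 0.578]
ft_force: [0.8, 0.1, 0.5]
grip_width: 0.603
```

```bash
python3 -c "
from mv import *
go(.446,.128,.16,20)"
```

```text
shift [0.1509 0.0203 0.0345] turn [-0.    -0.005 -0.001] deg 0
shift [0.1509 0.0203 0.0345] turn [ 1.000e-03  3.137e+00 -0.000e+00] deg 180
pos [0.3626 0.2584 0.1803] jaw now 19.7 tilt [ 0.     0.001 -1.   ] j [-1.01 -0.04  0.29  1.99  0.01  1.19 -0.39] t 0.98 F [0.8 0.1 0.5] w 0.603
```

Emit:
send_rows --pt "60 0.15 0.02 0.035 0 0 0" --pt "60 0.15 0.02 0.035 0 0 0" --pt "60 0.15 0.02 0.035 0 0 0" --pt "60 0.15 0.02 0.035 0 0 0" --pt "60 0.15 0.02 0.035 0 0 0" --pt "60 0.15 0.02 0.035 0 0 0" --pt "60 0.15 0.02 0.035 0 0 0"

```text
clock: 1.57
position: [0.4454, 0.1315, 0.1604]
ee_rot: [0.578, -0.407, 0.407, -0.578]
ft_force: [-0.3, -0.1, -0.4]
grip_width: 0.601
```

```bash
cat > look.py <<'E'
import sys
from mv import *
from h import *
def wrist(name):
    o=get_obs(); c=camera("wrist")
    T=np.eye(4); T[:3,:3]=Ro.from_quat(o["ee_rot"]).as_matrix(); T[:3,3]=o["position"]
    T=T@c["T_tool_cam"]; cv2.imwrite(f"pics/{name}.png",c["pixels"][:,:,::-1]); np.savez(name+".npz",T=T,**c)
    return c,T
def tops(c,T,zlo,zhi,xy,rad,zc):
    X=cloud(c,T); h=X[...,2]; m=(h>zlo)&(h<zhi)&(np.hypot(X[...,0]-xy[0],X[...,1]-xy[1])<rad)&(c["range_z"]>0)
    v,u=np.nonzero(m); print(len(u),"uv",u.mean().round(),v.mean().round(),"z %.4f"%np.median(h[m]),shape(cast(c,np.c_[u,v],zc,T)))
E
python3 - <<'E'
from look import *
c,T=wrist("w1"); go(.446,.128,.16,20)
tops(c,T,.042,.06,(.446,.128),.05,.05)
tops(c,T,.046,.06,(.446,.128),.05,.05)
tops(c,T,.01,.018,(.446,.128),.05,.014)
E
```

```text
shift [ 0.004   0.0005 -0.0006] turn [ 0.    -0.003 -0.   ] deg 0
shift [ 0.004   0.0005 -0.0006] turn [1.000e-03 3.139e+00 0.000e+00] deg 180
pos [0.4452 0.132  0.1605] jaw now 19.8 tilt [-0.  0. -1.] j [-0.85  0.02  0.47  1.98 -0.01  1.14 -0.03] t 1.62 F [-0.7  0.2  0.6] w 0.603
670 uv 323.0 236.0 z 0.0485 mean [0.4464 0.132 ] rectc 0.4462,0.1322 size 20x22 a19.8 | four 23.2 long 109.5
623 uv 323.0 237.0 z 0.0485 mean [0.4465 0.1315] rectc 0.4465,0.1315 size 20x20 a19.8 | four 3.4 long 175.7
3147 uv 323.0 222.0 z 0.0127 mean [0.4459 0.1333] rectc 0.4469,0.1308 size 59x59 a65.1 | four -21.8 long 19.1
```

View pics/w1.png

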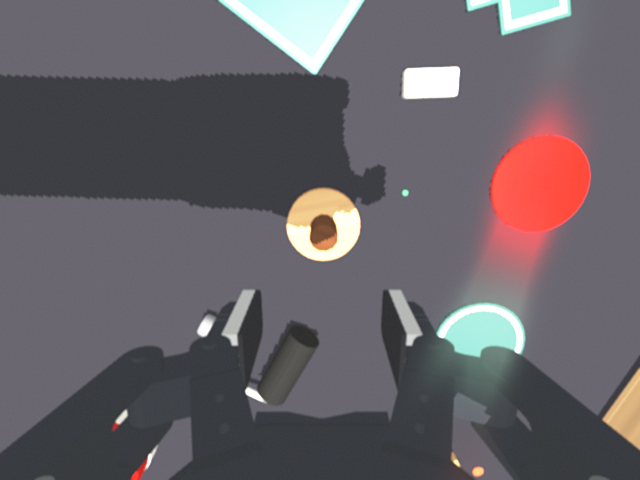

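The wrist view shows the knob top at (323,237), which casts to (0.446, 0.1315) at 49 mm high. The base is 59 mm across, so this is the round stamp. Descending.

Emit:
send_rows --pt "60 0 0.04 0.001 0 0 0" --pt "60 0 0.08 0.001 0 0 0" --pt "60 0 0.115 0.001 0 0 0" --pt "60 0 0.13 0.001 0 0 0" --pt "60 0 0.138 0.001 0 0 0" --pt "60 0 0.138 0.001 0 0 0" --pt "0 0 0.138 0.001 0 0 0" --pt "0 0 0.138 0.001 0 0 0" --pt "0 0 0.138 0.001 0 0 0" --pt "0 0 0.138 0.001 0 0 0"

```text
clock: 2.45
position: [0.4477, 0.1322, 0.024]
ee_rot: [-0.577, 0.406, -0.407, 0.579]
ft_force: [-1.3, 0.5, 7.6]
grip_width: 0.247
```

Emit:
send_rows --pt "0 0 0 0 0 0 0" --pt "0 0 0 0 0 0 0" --pt "0 0 0 0 0 0 0" --pt "0 0 0 0 0 0 0"

```text
clock: 2.78
position: [0.4476, 0.1322, 0.024]
ee_rot: [-0.577, 0.407, -0.407, 0.579]
ft_force: [-1.5, 1.0, 7.2]
grip_width: 0.247
```

```bash
python3 -c "
from mv import *
go(.627,.067,.10,6)"
```

```text
shift [ 0.1219 -0.0758  0.1469] turn [-0.002  0.24  -0.001] deg 14
shift [ 0.1219 -0.0758  0.1469] turn [-2.000e-03 -2.901e+00  4.000e-03] deg 166
pos [0.4476 0.1322 0.024 ] jaw now 19.8 tilt [ 0.002  0.002 -1.   ] j [-0.81  0.24  0.46  2.1  -0.14  0.83  0.09] t 2.78 F [-1.5  1.   7.2] w 0.247
```

Emit:
send_rows --pt "0 0 -0.03 0 0 0 0" --pt "0 0 -0.065 0 0 0 0" --pt "0 0.02 -0.075 0.03 0 0 0" --pt "0 0.05 -0.075 0.06 0 0 0" --pt "0 0.075 -0.075 0.09 0 0 0" --pt "0 0.1 -0.075 0.12 0 0 0" --pt "0 0.122 -0.075 0.147 0 0 0" --pt "0 0.122 -0.075 0.147 0 0 0" --pt "0 0.122 -0.075 0.147 0 0 0" --pt "0 0.122 -0.075 0.147 0 0 0"

```text
clock: 3.62
position: [0.6258, 0.0665, 0.0976]
ee_rot: [-0.578, 0.407, -0.407, 0.578]
ft_force: [-1.5, 0.3, -1.6]
grip_width: 0.247
```

```bash
python3 - <<'E'
from look import *
go(.627,.067,.03,20)
c,T=wrist("w2"); X=cloud(c,T)
uv,_=region(c,X,(.627,.067),.07,-.02,.012,95); print(shape(cast(c,uv,.003,T)))
E
```

```text
shift [-0.0001  0.0676  0.0013] turn [ 0.    -0.004 -0.   ] deg 0
shift [-0.0001  0.0676  0.0013] turn [1.000e-03 3.137e+00 1.000e-03] deg 180
pos [0.6258 0.0665 0.0976] jaw now 19.8 tilt [-0.  0. -1.] j [-0.58  0.48  0.53  1.63 -0.27  1.11  0.36] t 3.62 F [-1.5  0.3 -1.6] w 0.247
mean [0.633  0.0827] rectc 0.6354,0.0601 size 138x110 a48.2 | four 44.2 long 29.1
```

View pics/w2.png

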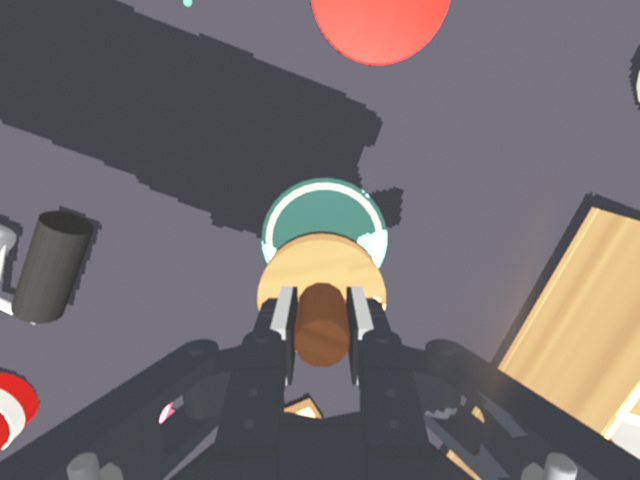

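```bash
cat >> look.py <<'E'
def circ(P):
    A=np.c_[2*P[:,:2],np.ones(len(P))]; s=np.linalg.lstsq(A,(P[:,:2]**2).sum(1),rcond=None)[0]
    return s[:2],np.sqrt(s[2]+s[0]**2+s[1]**2)
E
python3 - <<'E'
from look import *
c=load("w2.npz"); T=c["T"]; hsv=cv2.cvtColor(c["pixels"],cv2.COLOR_RGB2HSV)
# top-arc edge of pad and of stamp base, per column
pad=[];base=[]
m=cv2.inRange(hsv,(70,45,60),(100,255,255)); w=cv2.inRange(hsv,(8,60,120),(25,200,255))
for u in range(268,382,3):
    v=np.nonzero(m[160:300,u])[0]
    if len(v) : pad.append((u,160+v[0]))
for u in range(264,380,3):
    v=np.nonzero(w[220:330,u])[0]
    if len(v): base.append((u,220+v[0]))
P=cast(c,pad,.003,T); print("pad",circ(P), P[0],P[-1])
print(pad[::6],base[::6])
X=cloud(c,T); zs=[X[v+6,u,2] for u,v in base]; print("base z",np.median(zs)); B=cast(c,base,np.median(zs),T); print("base",circ(B))
E
```

```text
pad (array([0.62648199, 0.06907414]), np.float64(0.04261925792677808)) [0.58445071 0.07596885 0.003     ] [0.65353418 0.10231255 0.003     ]
[(268, np.int64(210)), (286, np.int64(189)), (304, np.int64(180)), (322, np.int64(177)), (340, np.int64(179)), (358, np.int64(187)), (376, np.int64(204))] [(264, np.int64(269)), (282, np.int64(246)), (300, np.int64(236)), (318, np.int64(233)), (336, np.int64(235)), (354, np.int64(242)), (372, np.int64(260))]
base z 0.08599424443377687
base (array([0.62430371, 0.06961428]), np.float64(0.027583925361432463))
```

The pad centre measures (0.6265, 0.069) and the held stamp (0.6245, 0.069), so they're aligned. Lowering.

Emit:
send_rows --pt "0 0 0.025 0.001 0 0 0" --pt "0 0 0.05 0.001 0 0 0" --pt "0 0 0.06 0.001 0 0 0" --pt "0 0 0.067 0.001 0 0 0" --pt "0 0 0.0705 0.001 0 0 0" --pt "0 0 0.0705 0.001 0 0 0" --pt "0 0 0.0705 0.001 0 0 0"

```text
clock: 4.25
position: [0.6278, 0.0668, 0.0282]
ee_rot: [-0.578, 0.406, -0.407, 0.579]
ft_force: [-1.0, 0.6, -0.9]
grip_width: 0.248
```

```bash
python3 -c "
from mv import *
go(.627,.067,.10,20)"
```

```text
shift [-0.0004 -0.0718 -0.0006] turn [-0.002 -0.004  0.   ] deg 0
shift [-0.0004 -0.0718 -0.0006] turn [-0.000e+00  3.138e+00 -3.000e-03] deg 180
pos [0.6278 0.0668 0.0282] jaw now 19.8 tilt [ 0.002  0.001 -1.   ] j [-0.56  0.57  0.5   1.67 -0.31  0.98  0.39] t 4.25 F [-1.   0.6 -0.9] w 0.248
```

Emit:
send_rows --pt "0 0 0.0015 0 0 0 0" --pt "0 0 0.002 0 0 0 0" --pt "0 0 0.002 0 0 0 0"

```text
clock: 4.5
position: [0.6282, 0.0668, 0.0271]
ee_rot: [-0.578, 0.406, -0.407, 0.579]
ft_force: [-5.4, 1.3, 11.9]
grip_width: 0.249
```

Emit:
send_rows --pt "30 0 0 0 0 0 0" --pt "35 0 0 0 0 0 0" --pt "50 0 0 0 0 0 0" --pt "50 0 0 0 0 0 0" --pt "60 0 -0.02 0 0 0 0" --pt "60 0 -0.05 0 0 0 0" --pt "60 0 -0.09 0 0 0 0" --pt "60 0 -0.1 0 0 0 0" --pt "60 0 -0.1 0 0 0 0"

```text
clock: 5.25
position: [0.6294, 0.0666, 0.1291]
ee_rot: [-0.577, 0.405, -0.408, 0.58]
ft_force: [0.2, -0.1, 0.3]
grip_width: 0.599
```

```bash
python3 - <<'E'
from look import *
c,T=wrist("w3"); go(.645,-.09,.16,-42)
tops(c,T,.045,.06,(.627,.067),.06,.053)
tops(c,T,.012,.021,(.627,.067),.06,.017)
tops(c,T,.042,.06,(.645,-.09),.05,.05)
E
```

```text
shift [ 0.1532 -0.0335 -0.0371] turn [-0.003  1.078 -0.002] deg 62
shift [ 0.1532 -0.0335 -0.0371] turn [-2.000e-03 -2.063e+00  3.000e-03] deg 118
pos [0.6282 0.0667 0.1267] jaw now 19.8 tilt [ 0.003  0.001 -1.   ] j [-0.59  0.46  0.54  1.6  -0.25  1.15  0.35] t 5.30 F [-0.  -0.5 -0.6] w 0.599
871 uv 319.0 250.0 z 0.0515 mean [0.6279 0.0672] rectc 0.6280,0.0671 size 20x21 a19.7 | four -23.6 long 110.3
3882 uv 319.0 231.0 z 0.0158 mean [0.6273 0.0689] rectc 0.6285,0.0660 size 60x59 a84.8 | four -26.7 long 19.2
0 uv nan nan z nan mean [nan nan] rectc 0.0000,0.0000 size 0x0 a0.0 | four 0.0 long nanlook.py:11: RuntimeWarning: Mean of empty slice.
  v,u=np.nonzero(m); print(len(u),"uv",u.mean().round(),v.mean().round(),"z %.4f"%np.median(h[m]),shape(cast(c,np.c_[u,v],zc,T)))
  ret = ret.dtype.type(ret / rcount)
  return _methods._mean(a, axis=axis, dtype=dtype,
h.py:45: RuntimeWarning: Mean of empty slice.
  P=P[:,:2]; m=P.mean(0); (cx,cy),(w,h),a=cv2.minAreaRect((P*1000).astype(np.float32))
  ret = um.true_divide(
  avg = a.mean(axis, **keepdims_kw)
h.py:48: RuntimeWarning: Degrees of freedom <= 0 for slice
  C=np.cov(d.T); w2,V=np.linalg.eigh(C); ax=np.degrees(np.arctan2(V[1,1],V[0,1]))%180
  c *= np.true_divide(1, fact)
  c *= np.true_divide(1, fact)
```

View pics/w3.png

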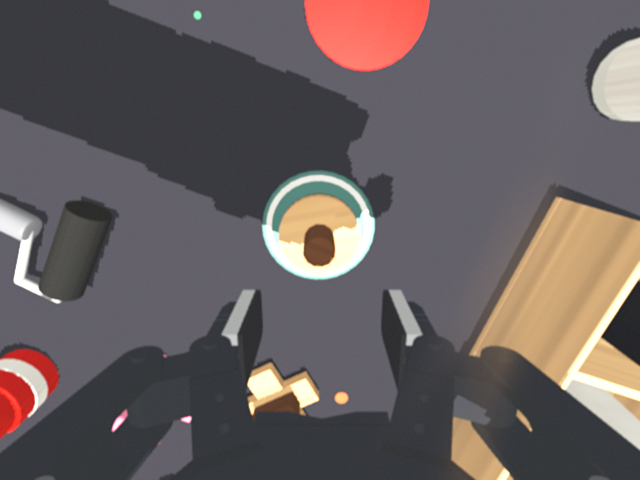

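The round stamp stands on its pad at (0.628, 0.067), 2 mm from the pad centre, with its knob top at 52 mm. Next is the cross stamp.

Emit:
send_rows --pt "60 0.02 -0.034 -0.004 0 0.12 0" --pt "60 0.05 -0.034 -0.012 0 0.24 0" --pt "60 0.09 -0.034 -0.02 0 0.36 0" --pt "60 0.12 -0.034 -0.03 0 0.48 0" --pt "60 0.153 -0.034 -0.037 0 0.6 0" --pt "60 0.153 -0.034 -0.037 0 0.72 0" --pt "60 0.153 -0.034 -0.037 0 0.84 0" --pt "60 0.153 -0.034 -0.037 0 0.96 0" --pt "60 0.153 -0.034 -0.037 0 1.08 0" --pt "60 0.153 -0.034 -0.037 0 1.08 0"

```text
clock: 6.13
position: [0.6435, -0.0897, 0.1573]
ee_rot: [-0.286, 0.647, -0.647, 0.284]
ft_force: [0.7, -0.5, 0.0]
grip_width: 0.599
```

```bash
python3 - <<'E'
from look import *
c,T=wrist("w4"); go(.645,-.09,.024,-42)
tops(c,T,.045,.06,(.645,-.09),.05,.05)
tops(c,T,.008,.02,(.645,-.09),.05,.014)
E
```

```text
shift [-0.001   0.1335  0.0014] turn [ 0.001 -0.     0.002] deg 0
shift [-0.001   0.1335  0.0014] turn [-3.000e-03  3.142e+00  2.000e-03] deg 180
pos [ 0.6436 -0.0898  0.1575] jaw now -42.0 tilt [-0.002 -0.001 -1.   ] j [-0.5   0.54  0.8   1.52 -0.4   1.26 -0.38] t 6.18 F [-0.2 -0.6 -0.2] w 0.600
1133 uv 326.0 232.0 z 0.0484 mean [ 0.6471 -0.0893] rectc 0.6470,-0.0897 size 39x15 a47.4 | four -42.7 long 47.4
2702 uv 326.0 216.0 z 0.0127 mean [ 0.6496 -0.0865] rectc 0.6465,-0.0899 size 64x64 a2.3 | four -44.1 long 137.1
```

View pics/w4.png

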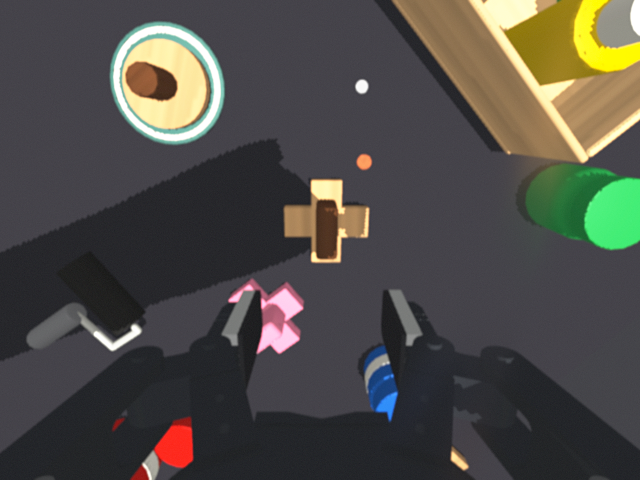

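The wrist view shows the pale cross with its bar at (326,232): top at 48 mm, bar along 47.4°, centre (0.647, −0.0895). Descending.

Emit:
send_rows --pt "60 -0.0025 0.04 0.0023 0 0.01 0" --pt "60 -0.0025 0.08 0.0023 0 0.01 0" --pt "60 -0.0025 0.11 0.0023 0 0.01 0" --pt "60 -0.0025 0.126 0.0023 0 0.01 0" --pt "60 -0.0025 0.132 0.0023 0 0.01 0" --pt "60 -0.0025 0.132 0.0023 0 0.01 0" --pt "0 -0.0025 0.132 0.0023 0 0.01 0" --pt "0 -0.0025 0.132 0.0023 0 0.01 0" --pt "0 -0.0025 0.132 0.0023 0 0.01 0" --pt "0 -0.0025 0.132 0.0023 0 0.01 0"

```text
clock: 7.02
position: [0.6485, -0.0897, 0.0286]
ee_rot: [0.283, -0.647, 0.648, -0.285]
ft_force: [-0.5, 0.2, 6.6]
grip_width: 0.18
```

Emit:
send_rows --pt "0 0 0 0 0 0 0" --pt "0 0 0 0 0 0 0" --pt "0 0 -0.02 0 0 0 0" --pt "0 0 -0.05 0 0 0 0" --pt "0 0 -0.09 0 0 0 0" --pt "0 0 -0.11 0 0 0 0" --pt "0 0 -0.11 0 0 0 0"

```text
clock: 7.6
position: [0.65, -0.0904, 0.1428]
ee_rot: [0.281, -0.646, 0.649, -0.286]
ft_force: [0.9, -0.1, -0.9]
grip_width: 0.182
```

```bash
python3 -c "
from mv import *
go(.516,.3615,.11,34.5)"
```

```text
shift [-0.2412  0.0317 -0.4051] turn [-9.000e-03 -1.347e+00 -1.000e-03] deg 77
shift [-0.2412  0.0317 -0.4051] turn [ 1.000e-03  1.795e+00 -9.000e-03] deg 103
pos [ 0.65   -0.0904  0.1428] jaw now -42.7 tilt [ 0.008 -0.    -1.   ] j [-0.5   0.56  0.8   1.52 -0.41  1.23 -0.38] t 7.60 F [ 0.9 -0.1 -0.9] w 0.182
```

Emit:
send_rows --pt "0 -0.02 0 -0.033 0 -0.12 0" --pt "0 -0.04 0 -0.066 0 -0.24 0" --pt "0 -0.06 0 -0.1 0 -0.36 0" --pt "0 -0.08 0 -0.135 0 -0.48 0" --pt "0 -0.1 0 -0.168 0 -0.6 0" --pt "0 -0.12 0 -0.2 0 -0.72 0" --pt "0 -0.14 0 -0.235 0 -0.84 0" --pt "0 -0.16 0 -0.27 0 -0.96 0" --pt "0 -0.18 0.01 -0.3 0 -1.08 0" --pt "0 -0.2 0.015 -0.335 0 -1.2 0"

```text
clock: 8.43
position: [0.5361, 0.2857, 0.1214]
ee_rot: [-0.601, 0.373, -0.373, 0.601]
ft_force: [0.8, 1.5, -0.7]
grip_width: 0.18
```

```bash
python3 -c "
from mv import *
go(.516,.3615,.11,34.5)"
```

```text
shift [-0.0768  0.0115  0.0157] turn [-0.    -0.141 -0.   ] deg 8
shift [-0.0768  0.0115  0.0157] turn [ 0.  3. -0.] deg 172
pos [0.5361 0.2857 0.1214] jaw now 26.4 tilt [ 0.  0. -1.] j [-0.95  0.4   0.48  1.67 -0.2   1.13  0.05] t 8.43 F [ 0.8  1.5 -0.7] w 0.180
```

Emit:
send_rows --pt "0 -0.03 0.008 0.005 0 -0.07 0" --pt "0 -0.06 0.011 0.012 0 -0.14 0" --pt "0 -0.06 0.011 0.012 0 -0.14 0" --pt "0 -0.06 0.011 0.012 0 -0.14 0" --pt "0 -0.06 0.011 0.012 0 -0.14 0"

```text
clock: 8.85
position: [0.5214, 0.3429, 0.1108]
ee_rot: [0.625, -0.332, 0.332, -0.624]
ft_force: [1.1, -0.6, -0.2]
grip_width: 0.182
```

```bash
python3 - <<'E'
from look import *
c,T=wrist("w5"); go(.516,.3615,.11,34.5)
E
```

```text
shift [-0.0192  0.001   0.0059] turn [ 0.    -0.009  0.001] deg 1
shift [-0.0192  0.001   0.0059] turn [-1.000e-03  3.132e+00  0.000e+00] deg 179
pos [0.5218 0.3423 0.111 ] jaw now 34.0 tilt [ 0.    -0.001 -1.   ] j [-0.99  0.44  0.43  1.63 -0.2   1.12  0.09] t 8.90 F [-0.5 -0.3 -1.2] w 0.180
```

View pics/w5.png

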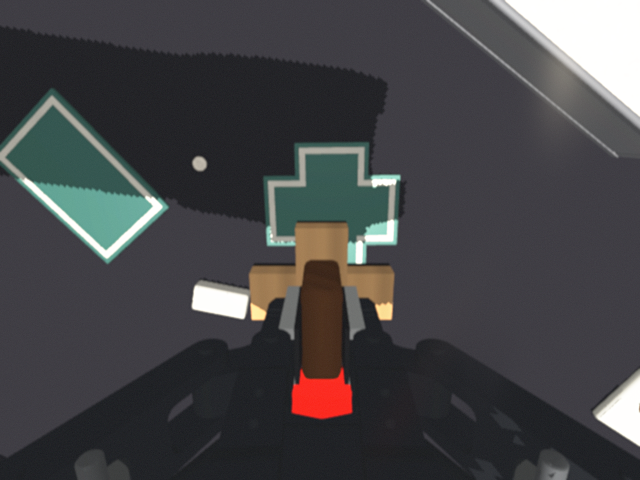

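```bash
python3 - <<'E'
from look import *
c=load("w5.npz");T=c["T"]
q=cast(c,[(296,143),(369,143),(264,177),(400,175),(267,245),(398,244)],.003,T)
print(q.round(4)); print("centre",q[2:].mean(0).round(4), "ang",[np.degrees(np.arctan2(*(b-a)[1::-1])).round(1) for a,b in((q[2],q[3]),(q[4],q[5]),(q[0],q[1]),(q[4],q[2]))])
o=cast(c,[(53,90),(167,206),(108,262)],.003,T);print("obl",o.round(4),"c",((o[0]+o[2])/2).round(4),np.degrees(np.arctan2(*(o[1]-o[0])[1::-1])))
X=cloud(c,T); zb=np.median(X[228:255,300:345,2]); print("zb",zb)
b=cast(c,[(249,267),(393,267),(296,222),(349,222)],zb,T); print(b.round(4),"mid",((b[0]+b[1])/2).round(4)); 
print("pad z",np.median(X[150:215,300:365,2]))
E
```

```text
[[0.4708 0.3878 0.003 ]
 [0.5111 0.4151 0.003 ]
 [0.4649 0.3566 0.003 ]
 [0.5412 0.4099 0.003 ]
 [0.4923 0.3159 0.003 ]
 [0.5704 0.3697 0.003 ]]
centre [0.5172 0.363  0.003 ] ang [np.float64(34.9), np.float64(34.6), np.float64(34.1), np.float64(124.0)]
obl [[0.3241 0.3281 0.003 ]
 [0.4191 0.3011 0.003 ]
 [0.4024 0.2392 0.003 ]] c [0.3633 0.2837 0.003 ] -15.856918085732218
zb 0.0949450639403665
[[0.4861 0.335  0.0949]
 [0.5417 0.3726 0.0949]
 [0.4925 0.3655 0.0949]
 [0.5122 0.3788 0.0949]] mid [0.5139 0.3538 0.0949]
pad z 0.0023905060593893412
```

The pad measures (0.517, 0.3625) at 34.5°, with its surface at 2.4 mm. The held stamp is centred at (0.521, 0.344). Shifting over and lowering.

Emit:
send_rows --pt "0 -0.0175 0 0.007 0 -0.009 0" --pt "0 -0.0175 0.01 0.007 0 -0.009 0" --pt "0 -0.0175 0.035 0.007 0 -0.009 0" --pt "0 -0.0175 0.06 0.007 0 -0.009 0" --pt "0 -0.0175 0.072 0.007 0 -0.009 0" --pt "0 -0.0175 0.077 0.007 0 -0.009 0" --pt "0 -0.0175 0.077 0.007 0 -0.009 0" --pt "0 -0.0175 0.077 0.007 0 -0.009 0"

```text
clock: 9.57
position: [0.5179, 0.3619, 0.0346]
ee_rot: [-0.626, 0.329, -0.329, 0.626]
ft_force: [0.3, -0.4, -0.7]
grip_width: 0.181
```

```bash
python3 - <<'E'
from look import *
c,T=wrist("w6"); go(.516,.3615,.11,34.5)
E
```

```text
shift [-0.0006 -0.075  -0.002 ] turn [-0.002  0.001 -0.   ] deg 0
shift [-0.0006 -0.075  -0.002 ] turn [-0.00e+00 -3.14e+00  3.00e-03] deg 180
pos [0.5181 0.3622 0.035 ] jaw now 34.6 tilt [ 0.001  0.001 -1.   ] j [-0.99  0.54  0.39  1.66 -0.24  0.99  0.09] t 9.62 F [-0.4  0.  -0.1] w 0.180
```

View pics/w6.png

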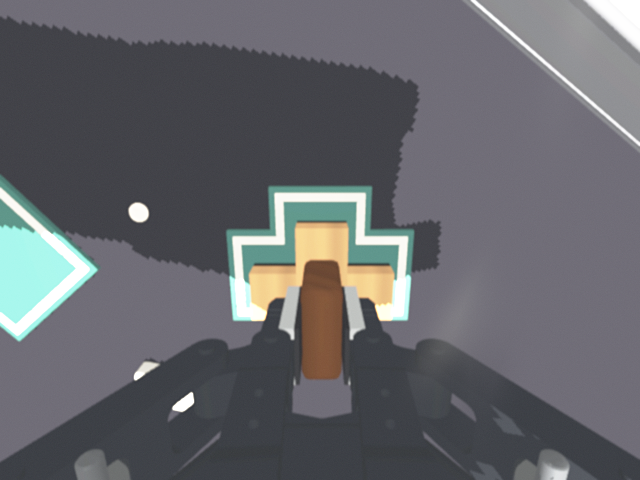

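The cross sits centred and square inside its outline. Creeping down to contact, then releasing.

Emit:
send_rows --pt "0 0 0.002 0.0 0 0 0" --pt "0 0 0.004 0 0 0 0" --pt "0 0 0.005 0 0 0 0" --pt "0 0 0.005 0 0 0 0"

```text
clock: 9.95
position: [0.518, 0.3626, 0.0315]
ee_rot: [-0.625, 0.329, -0.329, 0.627]
ft_force: [-6.2, -4.6, 18.2]
grip_width: 0.182
```

Emit:
send_rows --pt "25 0 -0.001 0 0 0 0" --pt "30 0 -0.001 0 0 0 0" --pt "45 0 -0.001 0 0 0 0" --pt "50 0 -0.001 0 0 0 0" --pt "60 0 -0.02 0 0 0 0" --pt "60 0 -0.05 0 0 0 0" --pt "60 0 -0.09 0 0 0 0" --pt "60 0 -0.125 0 0 0 0" --pt "60 0 -0.125 0 0 0 0"

```text
clock: 10.7
position: [0.5203, 0.3639, 0.1616]
ee_rot: [-0.623, 0.327, -0.33, 0.63]
ft_force: [0.6, 0.2, 0.5]
grip_width: 0.594
```

```bash
python3 - <<'E'
from look import *
c,T=wrist("w7"); go(.54,-.358,.16,-90)
tops(c,T,.046,.06,(.517,.3625),.06,.053)
tops(c,T,.012,.021,(.517,.3625),.06,.017)
E
```

```text
shift [ 0.6056 -0.0053 -0.3924] turn [-0.003  2.175 -0.008] deg 125
shift [ 0.6056 -0.0053 -0.3924] turn [-0.007 -0.967  0.002] deg 55
pos [0.5192 0.3633 0.1581] jaw now 34.6 tilt [ 0.005  0.005 -1.   ] j [-1.02  0.41  0.43  1.56 -0.18  1.2   0.05] t 10.75 F [-0.2  0.  -0.4] w 0.598
1139 uv 316.0 236.0 z 0.0515 mean [0.518  0.3632] rectc 0.5181,0.3628 size 16x39 a34.9 | four 34.1 long 124.2
2638 uv 316.0 220.0 z 0.0158 mean [0.5163 0.3655] rectc 0.5189,0.3621 size 64x64 a79.4 | four 34.7 long 34.6
```

View pics/w7.png

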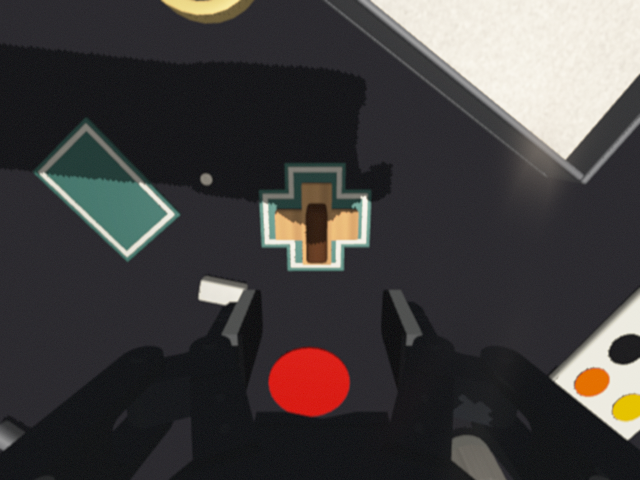

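The cross stamp stands at (0.518, 0.363), angle 34.6°. Next is the oblong stamp.

Emit:
send_rows --pt "60 0.03 0 -0.02 0 0.12 0" --pt "60 0.06 0 -0.04 0 0.24 0" --pt "60 0.09 0 -0.06 0 0.36 0" --pt "60 0.12 0 -0.08 0 0.48 0" --pt "60 0.15 0 -0.1 0 0.6 0" --pt "60 0.18 0 -0.12 0 0.72 0" --pt "60 0.21 0 -0.14 0 0.84 0" --pt "60 0.24 0 -0.16 0 0.96 0" --pt "60 0.27 0 -0.18 0 1.08 0" --pt "60 0.3 0 -0.2 0 1.2 0"

```text
clock: 11.58
position: [0.5222, -0.0, 0.1531]
ee_rot: [-0.33, 0.626, -0.626, 0.329]
ft_force: [0.3, 0.6, 0.1]
grip_width: 0.599
```

```bash
python3 -c "
from mv import *
go(.54,-.358,.16,-90)"
```

```text
shift [ 0.285  -0.0069  0.2173] turn [0.    0.969 0.001] deg 56
shift [ 0.285  -0.0069  0.2173] turn [ 1.000e-03 -2.173e+00 -1.000e-03] deg 124
pos [ 0.5222 -0.      0.1531] jaw now -34.5 tilt [-0.001  0.    -1.   ] j [-0.8   0.2   0.8   1.87 -0.16  1.14 -0.54] t 11.58 F [0.3 0.6 0.1] w 0.599
```

Emit:
send_rows --pt "60 0.033 0 0.025 0 0.12 0" --pt "60 0.066 0 0.05 0 0.24 0" --pt "60 0.099 0 0.075 0 0.36 0" --pt "60 0.13 0 0.1 0 0.48 0" --pt "60 0.165 0 0.125 0 0.6 0" --pt "60 0.2 -0.007 0.15 0 0.72 0" --pt "60 0.23 -0.007 0.175 0 0.84 0" --pt "60 0.26 -0.007 0.2 0 0.94 0" --pt "60 0.27 -0.007 0.208 0 0.94 0" --pt "60 0.27 -0.007 0.208 0 0.94 0"

```text
clock: 12.42
position: [0.5413, -0.3432, 0.1596]
ee_rot: [0.011, -0.706, 0.708, -0.009]
ft_force: [0.8, -1.0, -0.2]
grip_width: 0.601
```

```bash
python3 - <<'E'
from look import *
c,T=wrist("w8"); go(.54,-.358,.026,-90)
tops(c,T,.046,.06,(.54,-.358),.05,.05)
tops(c,T,.008,.02,(.54,-.358),.05,.014)
E
```

```text
shift [0.0024 0.1336 0.0172] turn [-0.001  0.031  0.002] deg 2
shift [0.0024 0.1336 0.0172] turn [ 4.00e-03 -3.11e+00  1.00e-03] deg 178
pos [ 0.5422 -0.3406  0.1596] jaw now -88.2 tilt [-0.002 -0.001 -1.   ] j [-0.2   0.58  0.98  1.55 -0.49  1.28 -0.69] t 12.47 F [0.4 0.7 0.2] w 0.600
1077 uv 346.0 232.0 z 0.0484 mean [ 0.5435 -0.3599] rectc 0.5430,-0.3599 size 39x16 a0.6 | four 1.2 long 0.7
3084 uv 342.0 214.0 z 0.0127 mean [ 0.5473 -0.3593] rectc 0.5426,-0.3602 size 76x40 a0.5 | four -3.2 long 178.8
```

View pics/w8.png

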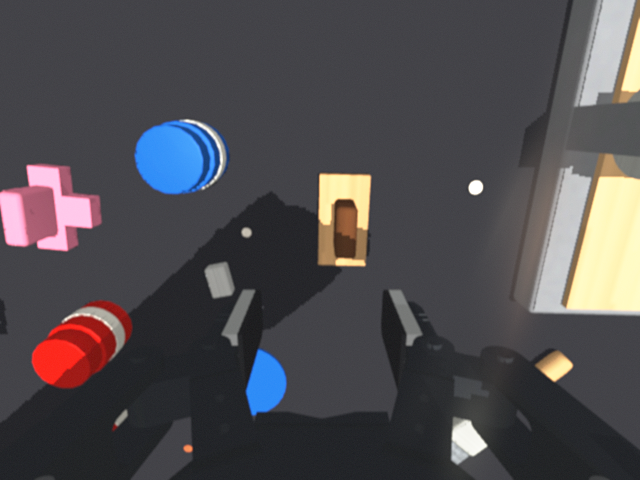

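Emit:
send_rows --pt "60 -0.001 0.03 0.015 0 0.02 0" --pt "60 -0.001 0.06 0.016 0 0.02 0" --pt "60 -0.001 0.06 0.016 0 0.02 0" --pt "60 -0.001 0.06 0.016 0 0.02 0"

```text
clock: 12.8
position: [0.5448, -0.3525, 0.0998]
ee_rot: [-0.007, 0.708, -0.706, 0.005]
ft_force: [-0.7, 0.7, 1.2]
grip_width: 0.596
```

```bash
python3 - <<'E'
from look import *
c,T=wrist("w9"); go(.543,-.36,.0265,-89.4)
tops(c,T,.046,.06,(.54,-.358),.05,.05)
E
```

```text
shift [0.0026 0.075  0.0067] turn [0.001 0.006 0.   ] deg 0
shift [0.0026 0.075  0.0067] turn [ 1.000e-03 -3.136e+00 -1.000e-03] deg 180
pos [ 0.5456 -0.3533  0.1015] jaw now -89.1 tilt [-0.     0.001 -1.   ] j [-0.15  0.66  0.93  1.58 -0.55  1.19 -0.66] t 12.85 F [ 0.4  0.1 -0.1] w 0.599
1723 uv 337.0 266.0 z 0.0485 mean [ 0.5438 -0.3602] rectc 0.5434,-0.3601 size 39x16 a0.5 | four 0.8 long 0.5
```

Emit:
send_rows --pt "60 0.002 0.025 0.007 0 0.005 0" --pt "60 0.002 0.05 0.007 0 0.005 0" --pt "60 0.002 0.067 0.007 0 0.005 0" --pt "60 0.002 0.074 0.007 0 0.005 0" --pt "60 0.002 0.074 0.007 0 0.005 0" --pt "0 0.002 0.074 0.007 0 0.005 0" --pt "0 0.002 0.074 0.007 0 0.005 0" --pt "0 0.002 0.074 0.007 0 0.005 0" --pt "0 0.002 0.074 0.007 0 0.005 0" --pt "0 0.002 0.074 0.007 0 0.005 0"

```text
clock: 13.68
position: [0.5441, -0.3619, 0.0286]
ee_rot: [0.003, -0.707, 0.707, -0.004]
ft_force: [0.0, 1.9, 7.4]
grip_width: 0.177
```

Emit:
send_rows --pt "0 0 0 0 0 0 0" --pt "0 0 -0.02 0 0 0 0" --pt "0 0 -0.05 0 0 0 0" --pt "0 0 -0.09 0 0 0 0" --pt "0 0 -0.12 0 0 0 0" --pt "0 0 -0.12 0 0 0 0" --pt "0 0 -0.12 0 0 0 0"

```text
clock: 14.27
position: [0.544, -0.3623, 0.1492]
ee_rot: [0.002, -0.707, 0.708, -0.005]
ft_force: [-0.5, -0.1, -0.8]
grip_width: 0.177
```

```bash
python3 -c "
from mv import *
go(.53,-.1,.15,-30);go(.363,.283,.11,74.5)"
```

```text
shift [ 0.0115 -0.0012 -0.2624] turn [-0.003 -1.037 -0.002] deg 59
shift [ 0.0115 -0.0012 -0.2624] turn [ 0.003  2.104 -0.004] deg 121
pos [ 0.544  -0.3623  0.1492] jaw now -89.4 tilt [ 0.004 -0.001 -1.   ] j [-0.15  0.62  0.97  1.53 -0.52  1.27 -0.68] t 14.27 F [-0.5 -0.1 -0.8] w 0.177
shift [ 0.1748  0.0377 -0.6471] turn [-5.000e-03 -2.861e+00  1.000e-03] deg 164
shift [ 0.1748  0.0377 -0.6471] turn [-0.001  0.28  -0.004] deg 16
pos [ 0.544  -0.3623  0.1492] jaw now -89.4 tilt [ 0.004 -0.001 -1.   ] j [-0.15  0.62  0.97  1.53 -0.52  1.27 -0.68] t 14.27 F [-0.5 -0.1 -0.8] w 0.177
```

Emit:
send_rows --pt "0 0.008 0 -0.03 0 -0.12 0" --pt "0 0.016 0 -0.06 0 -0.24 0" --pt "0 0.024 0 -0.09 0 -0.36 0" --pt "0 0.032 0 -0.12 0 -0.48 0" --pt "0 0.04 0 -0.15 0 -0.6 0" --pt "0 0.048 0 -0.18 0 -0.72 0" --pt "0 0.056 0 -0.21 0 -0.84 0" --pt "0 0.064 0 -0.24 0 -0.96 0" --pt "0 0.072 0 -0.27 0 -1.08 0" --pt "0 0.08 0 -0.3 0 -1.2 0"

```text
clock: 15.1
position: [0.459, -0.0608, 0.1462]
ee_rot: [-0.404, 0.581, -0.58, 0.404]
ft_force: [1.1, 0.6, -1.4]
grip_width: 0.177
```

```bash
python3 -c "
from mv import *
go(.363,.283,.12,74.5)"
```

```text
shift [-0.2891  0.0263 -0.2094] turn [ 1.000e-03 -1.655e+00 -1.000e-03] deg 95
shift [-0.2891  0.0263 -0.2094] turn [1.000e-03 1.487e+00 1.000e-03] deg 85
pos [ 0.459  -0.0608  0.1462] jaw now -20.3 tilt [-0.001  0.    -1.   ] j [-0.75  0.02  0.81  2.01 -0.02  1.11 -0.29] t 15.10 F [ 1.1  0.6 -1.4] w 0.177
```

Emit:
send_rows --pt "0 -0.02 0 -0.015 0 -0.12 0" --pt "0 -0.04 0 -0.03 0 -0.24 0" --pt "0 -0.065 0 -0.045 0 -0.36 0" --pt "0 -0.09 0 -0.06 0 -0.48 0" --pt "0 -0.115 0 -0.08 0 -0.6 0" --pt "0 -0.14 0 -0.1 0 -0.72 0" --pt "0 -0.165 0 -0.12 0 -0.84 0" --pt "0 -0.19 0 -0.14 0 -0.96 0" --pt "0 -0.215 0 -0.155 0 -1.08 0" --pt "0 -0.24 0 -0.175 0 -1.2 0"

```text
clock: 15.93
position: [0.3804, 0.2249, 0.1462]
ee_rot: [0.661, -0.251, 0.251, -0.661]
ft_force: [1.1, 0.1, -0.3]
grip_width: 0.176
```

```bash
python3 -c "
from mv import *
go(.363,.283,.12,74.5)"
```

```text
shift [-0.0516  0.0262  0.0319] turn [ 0.001 -0.455 -0.001] deg 26
shift [-0.0516  0.0262  0.0319] turn [1.000e-03 2.686e+00 1.000e-03] deg 154
pos [0.3804 0.2249 0.1462] jaw now 48.4 tilt [-0.001 -0.    -1.   ] j [-1.11 -0.02  0.47  2.05  0.01  1.11  0.2 ] t 15.93 F [ 1.1  0.1 -0.3] w 0.176
```

Emit:
send_rows --pt "0 -0.01 0.005 0.005 0 -0.12 0" --pt "0 -0.02 0.015 0.015 0 -0.24 0" --pt "0 -0.03 0.026 0.022 0 -0.36 0" --pt "0 -0.03 0.026 0.022 0 -0.4 0" --pt "0 -0.03 0.026 0.022 0 -0.4 0" --pt "0 -0.03 0.026 0.022 0 -0.4 0"

```text
clock: 16.43
position: [0.3733, 0.2599, 0.1204]
ee_rot: [0.698, -0.118, 0.117, -0.697]
ft_force: [-0.7, -0.4, -1.0]
grip_width: 0.181
```

```bash
python3 - <<'E'
from look import *
c,T=wrist("w10"); go(.363,.283,.11,74.5)
E
```

```text
shift [-0.0176  0.0107  0.0183] turn [ 0.001 -0.064 -0.   ] deg 4
shift [-0.0176  0.0107  0.0183] turn [0.000e+00 3.078e+00 1.000e-03] deg 176
pos [0.3736 0.2599 0.1207] jaw now 70.9 tilt [-0. -0. -1.] j [-1.14  0.05  0.44  2.05 -0.02  1.05  0.55] t 16.48 F [ 0.4 -0.6 -1.1] w 0.174
```

View pics/w10.png

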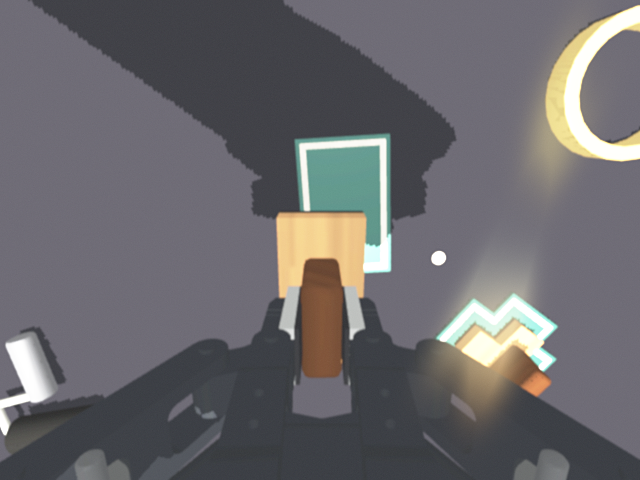

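```bash
python3 - <<'E'
from look import *
c=load("w10.npz");T=c["T"]
q=cast(c,[(296,140),(389,134),(390.5,270)],.003,T); print(q.round(4)); m=(q[0]+q[1])/2; e=(q[2]-q[1])[:2]; L=np.linalg.norm(e); u=e/L
w=(q[1]-q[0])[:2]; print("L",L,"W",np.linalg.norm(w),"ang long",np.degrees(np.arctan2(u[1],u[0])),"ang short",np.degrees(np.arctan2(w[1],w[0])))
u2=np.array([w[1],-w[0]])/np.linalg.norm(w); print("centre",m[:2]+.051*u2, m[:2]+.051*u)
X=cloud(c,T); zb=np.median(X[220:250,285:355,2]); b=cast(c,[(277,213),(366,213)],zb,T); print("zb",zb,b.round(4)); w=(b[1]-b[0])[:2]; n=np.linalg.norm(w); print(n,np.degrees(np.arctan2(w[1],w[0])),"stamp c",b.mean(0)[:2]+.038*np.array([w[1],-w[0]])/n, "padz",np.median(X[160:200,310:375,2]))
E
```

```text
[[0.3045 0.2658 0.003 ]
 [0.3216 0.3277 0.003 ]
 [0.4188 0.3011 0.003 ]]
L 0.10073482082339752 W 0.06418323070485547 ang long -15.273099288204788 ang short 74.5203657178986
centre [0.36219433 0.2831338 ] [0.36224308 0.28331106]
zb 0.10473213489226267 [[0.3304 0.2546 0.1047]
 [0.3433 0.292  0.1047]]
0.039588695584151054 70.96571926958164 stamp c [0.37278926 0.26094288] padz 0.00242604843490532
```

Emit:
send_rows --pt "0 -0.0173 0.0 0.0176 0 -0.065 0" --pt "0 -0.0173 0.01 0.0176 0 -0.065 0" --pt "0 -0.0173 0.035 0.0176 0 -0.065 0" --pt "0 -0.0173 0.06 0.0176 0 -0.065 0" --pt "0 -0.0173 0.077 0.0176 0 -0.065 0" --pt "0 -0.0173 0.084 0.0176 0 -0.065 0" --pt "0 -0.0173 0.084 0.0176 0 -0.065 0" --pt "0 -0.0173 0.084 0.0176 0 -0.065 0"

```text
clock: 17.15
position: [0.3635, 0.2826, 0.0375]
ee_rot: [-0.701, 0.094, -0.095, 0.701]
ft_force: [1.0, -0.2, -0.1]
grip_width: 0.181
```

```bash
python3 - <<'E'
from look import *
c,T=wrist("w11"); go(.363,.2822,.031,74.6)
E
```

```text
shift [-0.0005  0.007  -0.001 ] turn [-0.001  0.001  0.001] deg 0
shift [-0.0005  0.007  -0.001 ] turn [ 1.00e-03 -3.14e+00  2.00e-03] deg 180
pos [0.3638 0.283  0.038 ] jaw now 74.7 tilt [ 0.001  0.001 -1.   ] j [-1.14  0.19  0.42  2.1  -0.1   0.86  0.63] t 17.20 F [-0.8  0.2 -1.3] w 0.176
```

View pics/w11.png

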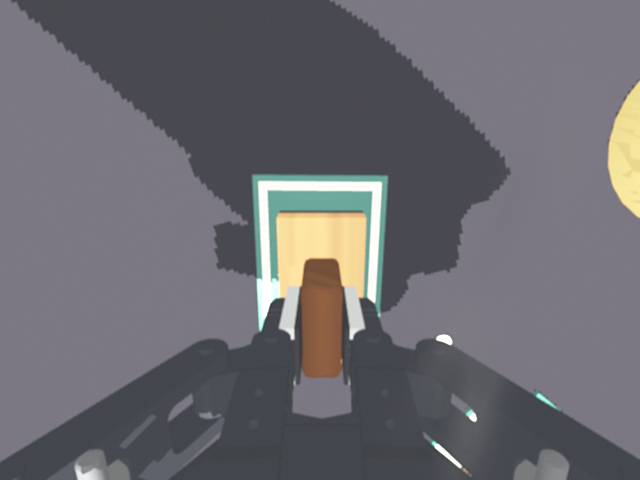

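The oblong stamp is square and centred inside its outline. Creeping down.

Emit:
send_rows --pt "0 0 0.003 -0.001 0 0 0" --pt "0 0 0.005 -0.001 0 0 0" --pt "0 0 0.007 -0.001 0 0 0" --pt "0 0 0.008 -0.001 0 0 0" --pt "0 0 0.008 -0.001 0 0 0"

```text
clock: 17.62
position: [0.3633, 0.282, 0.0313]
ee_rot: [-0.7, 0.095, -0.094, 0.701]
ft_force: [-11.6, -10.3, 37.1]
grip_width: 0.178
```

Emit:
send_rows --pt "0 0 -0.002 0 0 0 0" --pt "25 0 -0.002 0 0 0 0" --pt "30 0 -0.002 0 0 0 0" --pt "45 0 -0.002 0 0 0 0" --pt "50 0 -0.002 0 0 0 0" --pt "60 0 -0.02 0 0 0 0" --pt "60 0 -0.05 0 0 0 0" --pt "60 0 -0.09 0 0 0 0" --pt "60 0 -0.125 0 0 0 0" --pt "60 0 -0.125 0 0 0 0"

```text
clock: 18.45
position: [0.3654, 0.2839, 0.1602]
ee_rot: [-0.698, 0.093, -0.096, 0.704]
ft_force: [0.9, -0.2, 0.3]
grip_width: 0.597
```

```bash
python3 - <<'E'
from look import *
c,T=wrist("w12"); go(.363,.2822,.16,74.6)
tops(c,T,.046,.06,(.3622,.283),.06,.053)
tops(c,T,.012,.021,(.3622,.283),.06,.017)
go(.436,-.141,.18,-20)
c=camera("top"); cv2.imwrite("pics/top1.png",c["pixels"][:,:,::-1]); np.savez("top1.npz",**c)
E
```

```text
shift [-0.001  -0.0028 -0.0013] turn [-0.006  0.002  0.002] deg 0
shift [-0.001  -0.0028 -0.0013] turn [ 3.00e-03 -3.14e+00  9.00e-03] deg 180
pos [0.3643 0.2832 0.1572] jaw now 74.7 tilt [ 0.004  0.005 -1.   ] j [-1.18  0.01  0.42  2.   -0.01  1.13  0.55] t 18.50 F [-0.5 -0.7 -0.7] w 0.602
1144 uv 317.0 233.0 z 0.0516 mean [0.3623 0.2833] rectc 0.3630,0.2832 size 16x39 a74.6 | four -15.5 long 164.6
3156 uv 317.0 216.0 z 0.0159 mean [0.3596 0.2841] rectc 0.3640,0.2829 size 40x76 a74.7 | four -19.4 long 164.4
shift [ 0.181  -0.0247 -0.3902] turn [-0.006  1.653 -0.003] deg 95
shift [ 0.181  -0.0247 -0.3902] turn [-0.003 -1.489  0.006] deg 85
pos [0.3643 0.2832 0.1572] jaw now 74.7 tilt [ 0.004  0.005 -1.   ] j [-1.18  0.01  0.42  2.   -0.01  1.13  0.55] t 18.50 F [-0.5 -0.7 -0.7] w 0.602
```

View pics/w12.png

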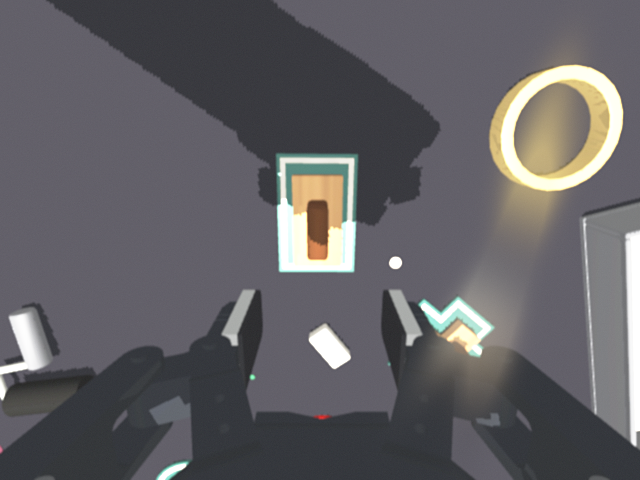

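View pics/top1.png

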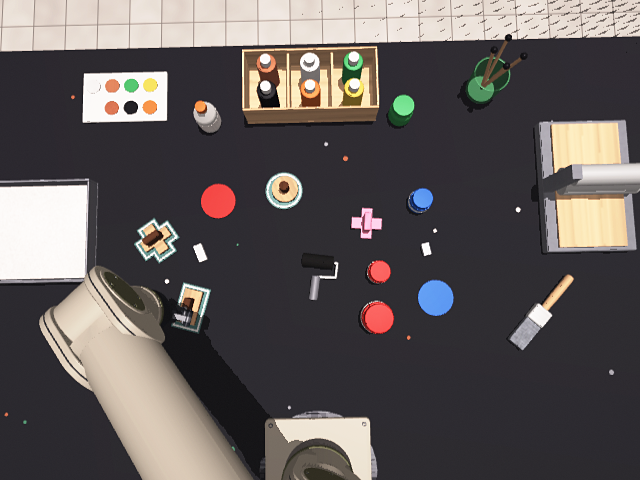

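All three stamps are in place, the oblong at (0.363, 0.283) and 164.6° against its pad at (0.362, 0.283). Next is the small red jar.

Emit:
send_rows --pt "85 0.014 -0.01 -0.017 0 0.12 0" --pt "85 0.027 -0.02 -0.035 0 0.24 0" --pt "85 0.041 -0.025 -0.052 0 0.36 0" --pt "85 0.055 -0.025 -0.07 0 0.48 0" --pt "85 0.068 -0.025 -0.087 0 0.6 0" --pt "85 0.082 -0.025 -0.104 0 0.72 0" --pt "85 0.096 -0.025 -0.121 0 0.84 0" --pt "85 0.11 -0.025 -0.139 0 0.96 0" --pt "85 0.123 -0.025 -0.156 0 1.08 0" --pt "85 0.137 -0.025 -0.173 0 1.2 0"

```text
clock: 19.38
position: [0.4488, 0.0774, 0.1775]
ee_rot: [0.525, -0.475, 0.475, -0.523]
ft_force: [0.8, 0.3, -0.1]
grip_width: 0.853
```

```bash
python3 -c "
from mv import *
go(.436,-.141,.18,-70)"
```

```text
shift [ 0.2161 -0.0022 -0.0341] turn [1.00e-03 1.32e+00 2.00e-03] deg 76
shift [ 0.2161 -0.0022 -0.0341] turn [ 3.000e-03 -1.822e+00 -1.000e-03] deg 104
pos [0.4488 0.0774 0.1775] jaw now 5.6 tilt [-0.002 -0.001 -1.   ] j [-0.92 -0.04  0.65  1.99  0.02  1.19 -0.19] t 19.38 F [ 0.8  0.3 -0.1] w 0.853
```

Emit:
send_rows --pt "85 0.022 0 -0.003 0 0.12 0" --pt "85 0.044 0 -0.006 0 0.24 0" --pt "85 0.066 0 -0.01 0 0.36 0" --pt "85 0.088 0 -0.013 0 0.48 0" --pt "85 0.11 0 -0.017 0 0.6 0" --pt "85 0.13 0 -0.02 0 0.72 0" --pt "85 0.15 0 -0.024 0 0.84 0" --pt "85 0.175 0 -0.028 0 0.96 0" --pt "85 0.195 0 -0.032 0 1.08 0" --pt "85 0.212 0 -0.034 0 1.2 0"

```text
clock: 20.22
position: [0.4363, -0.1372, 0.1776]
ee_rot: [-0.165, 0.688, -0.688, 0.163]
ft_force: [0.6, 0.9, 0.5]
grip_width: 0.847
```

Emit:
send_rows --pt "85 0 0 0 0 0.05 0" --pt "85 0 0 0 0 0.05 0" --pt "85 0 0 0 0 0.05 0"

```text
clock: 20.47
position: [0.437, -0.1354, 0.1779]
ee_rot: [-0.151, 0.691, -0.691, 0.149]
ft_force: [-0.7, 0.5, 0.3]
grip_width: 0.851
```

```bash
python3 - <<'E'
from look import *
c,T=wrist("w13"); go(.436,-.141,.014,-70)
tops(c,T,.057,.07,(.436,-.141),.045,.062)
tops(c,T,.057,.07,(.436,-.141),.04,.062)
E
```

```text
shift [0.0032 0.1642 0.0049] turn [0.    0.079 0.002] deg 5
shift [0.0032 0.1642 0.0049] turn [ 2.000e-03 -3.063e+00 -1.000e-03] deg 175
pos [ 0.4372 -0.1351  0.1782] jaw now -65.5 tilt [-0.002 -0.    -1.   ] j [-0.65 -0.05  0.85  1.99  0.04  1.19 -0.96] t 20.52 F [0.1 0.3 0.8] w 0.853
2628 uv 330.0 238.0 z 0.0606 mean [ 0.4349 -0.1419] rectc 0.4347,-0.1421 size 44x43 a24.5 | four 27.8 long 16.6
2628 uv 330.0 238.0 z 0.0606 mean [ 0.4349 -0.1419] rectc 0.4347,-0.1421 size 44x43 a24.5 | four 27.8 long 16.6
```

View pics/w13.png

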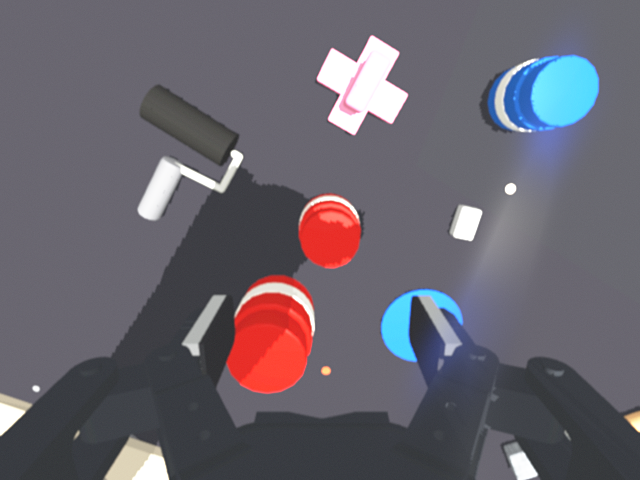

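The small red jar's lid is at (330,238): 44 mm across, top at 61 mm, centre (0.435, −0.142). The larger one at (268,350) is the look-alike. Descending.

Emit:
send_rows --pt "85 0.005 0.02 0.0054 0 0.07 0" --pt "85 0.005 0.05 0.0054 0 0.07 0" --pt "85 0.005 0.085 0.0054 0 0.07 0" --pt "85 0.005 0.085 0.0054 0 0.07 0"

```text
clock: 20.85
position: [0.4317, -0.1414, 0.0889]
ee_rot: [-0.129, 0.696, -0.696, 0.123]
ft_force: [-2.0, 1.1, -1.5]
grip_width: 0.852
```

```bash
python3 -c "
from mv import *
go(.435,-.142,.012,-70)"
```

```text
shift [-0.0036  0.0769  0.0019] turn [0.002 0.009 0.009] deg 1
shift [-0.0036  0.0769  0.0019] turn [ 1.300e-02 -3.133e+00 -3.000e-03] deg 179
pos [ 0.4317 -0.1414  0.0889] jaw now -69.5 tilt [-0.009 -0.001 -1.   ] j [-0.61  0.12  0.88  2.09 -0.11  0.99 -0.89] t 20.85 F [-2.   1.1 -1.5] w 0.852
```

Emit:
send_rows --pt "85 -0.001 0.02 0.002 0 0 0" --pt "85 -0.001 0.045 0.002 0 0 0" --pt "85 -0.001 0.065 0.002 0 0 0" --pt "85 -0.001 0.077 0.002 0 0 0" --pt "85 -0.001 0.077 0.002 0 0 0" --pt "85 -0.001 0.077 0.002 0 0 0"

```text
clock: 21.35
position: [0.4372, -0.1439, 0.0178]
ee_rot: [-0.126, 0.696, -0.696, 0.125]
ft_force: [0.1, 0.3, -0.5]
grip_width: 0.851
```

```bash
python3 - <<'E'
from look import *
c,T=wrist("w14"); go(.435,-.142,.012,-70)
E
```

```text
shift [ 0.0018  0.0063 -0.0028] turn [-0.     0.007 -0.001] deg 0
shift [ 0.0018  0.0063 -0.0028] turn [-1.000e-03 -3.135e+00  0.000e+00] deg 180
pos [ 0.4377 -0.144   0.0183] jaw now -69.6 tilt [ 0.001  0.    -1.   ] j [-0.52  0.3   0.83  2.13 -0.3   0.83 -0.73] t 21.40 F [ 0.5 -0.2 -0.1] w 0.847
```

View pics/w14.png

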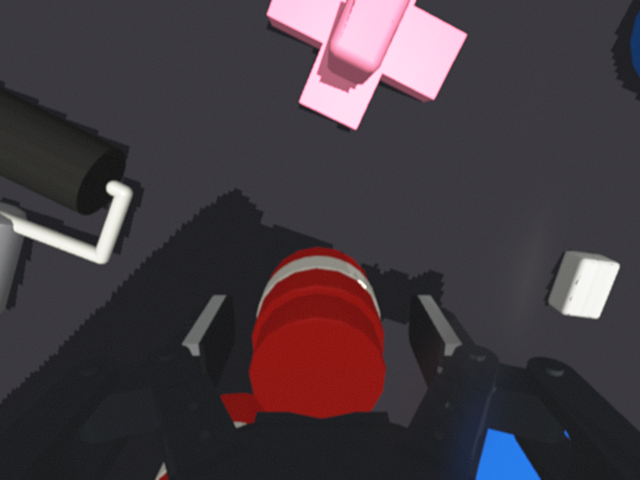

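Emit:
send_rows --pt "85 0.002 0.006 -0.001 0 0 0" --pt "85 0.002 0.006 -0.001 0 0 0" --pt "0 0.002 0.006 -0.001 0 0 0" --pt "0 0.002 0.006 -0.001 0 0 0" --pt "0 0.002 0.006 -0.001 0 0 0" --pt "0 0.002 0.006 -0.001 0 0 0" --pt "0 0.002 0.006 -0.001 0 0 0" --squeeze 40

```text
clock: 21.98
position: [0.4349, -0.1438, 0.0116]
ee_rot: [-0.125, 0.696, -0.696, 0.125]
ft_force: [-2.5, 1.9, 8.4]
grip_width: 0.578
```

Emit:
send_rows --pt "0 0 0 0 0 0 0" --pt "0 0 -0.015 0 0 0 0" --pt "0 0 -0.04 0 0 0 0" --pt "0 0 -0.07 0 0 0 0" --pt "0 0 -0.11 0 0 0 0" --pt "0 0 -0.125 0 0 0 0" --pt "0 0 -0.125 0 0 0 0"

```text
clock: 22.57
position: [0.4368, -0.1443, 0.1394]
ee_rot: [-0.122, 0.696, -0.696, 0.127]
ft_force: [0.7, 0.6, -1.8]
grip_width: 0.575
```

```bash
python3 -c "
from mv import *
go(.606,.22,.13,0)"
```

```text
shift [-0.2851  0.0111 -0.2829] turn [-0.005 -1.216 -0.005] deg 70
shift [-0.2851  0.0111 -0.2829] turn [ 0.006  1.925 -0.005] deg 110
pos [ 0.4368 -0.1443  0.1394] jaw now -69.7 tilt [ 0.006  0.002 -1.   ] j [-0.67  0.01  0.92  2.04 -0.02  1.09 -0.96] t 22.57 F [ 0.7  0.6 -1.8] w 0.575
```

Emit:
send_rows --pt "0 -0.026 0 -0.026 0 -0.11 0" --pt "0 -0.052 0 -0.052 0 -0.22 0" --pt "0 -0.078 0 -0.078 0 -0.33 0" --pt "0 -0.104 0 -0.104 0 -0.44 0" --pt "0 -0.13 0 -0.13 0 -0.55 0" --pt "0 -0.156 0 -0.156 0 -0.66 0" --pt "0 -0.182 0 -0.182 0 -0.77 0" --pt "0 -0.208 0 -0.208 0 -0.88 0" --pt "0 -0.234 0 -0.234 0 -0.99 0" --pt "0 -0.255 0 -0.255 0 -1.1 0"

```text
clock: 23.4
position: [0.585, 0.1868, 0.134]
ee_rot: [-0.473, 0.527, -0.526, 0.472]
ft_force: [0.9, -0.7, -1.1]
grip_width: 0.574
```

Emit:
send_rows --pt "0 0 0 0 0 0 0" --pt "0 0 0 0 0 0 0" --pt "0 0 0 0 0 0 0"

```text
clock: 23.65
position: [0.5847, 0.1827, 0.1346]
ee_rot: [-0.471, 0.529, -0.528, 0.469]
ft_force: [0.1, 0.9, -1.7]
grip_width: 0.576
```

```bash
python3 - <<'E'
from look import *
c,T=wrist("w15"); go(.606,.22,.06,0)
E
```

```text
shift [-0.0401  0.075   0.0167] turn [ 0.001 -0.118  0.001] deg 7
shift [-0.0401  0.075   0.0167] turn [-2.000e-03  3.023e+00  2.000e-03] deg 173
pos [0.5848 0.1822 0.135 ] jaw now -6.8 tilt [-0.001 -0.001 -1.   ] j [-0.82  0.41  0.56  1.64 -0.23  1.16 -0.32] t 23.70 F [ 0.2 -0.3 -2. ] w 0.576
```

View pics/w15.png

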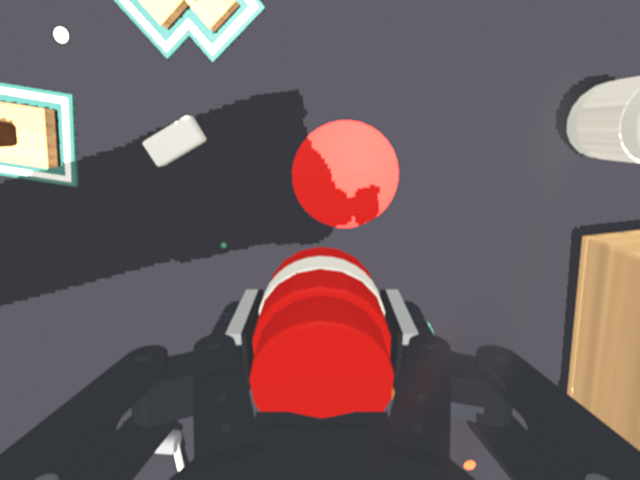

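```bash
python3 - <<'E'
from look import *
c=load("w15.npz");T=c["T"]
hsv=cv2.cvtColor(c["pixels"],cv2.COLOR_RGB2HSV); m=cv2.inRange(hsv,(0,120,120),(8,255,255))|cv2.inRange(hsv,(172,120,120),(180,255,255))
m[238:]=0; bs,l=blobs(m,500); i=max(bs,key=lambda b:b[1][4]); k=max(cv2.findContours((l==i[0]).astype(np.uint8),0,1)[0],key=cv2.contourArea)[:,0]
print(i[2],circ(cast(c,k,.003,T)), "z",np.median(cloud(c,T)[l==i[0]][:,2]))
# held jar: arc of body top edge (front silhouette of lid at top) 
X=cloud(c,T); print("lid top z",np.median(X[360:400,290:350,2]))
mm=(X[...,2]>.17)&(np.hypot(X[...,0]-.585,X[...,1]-.182)<.04); v,u=np.nonzero(mm); print(len(u))
go(.6065,.221,.03,-6.8)
E
```

```text
[338.88929582 184.64508074] (array([0.60603657, 0.22112474]), np.float64(0.04012851152961174)) z 0.0017230878138448369
lid top z 0.18369433823554965
41310
shift [-0.0412  0.105   0.0171] turn [0.001 0.    0.001] deg 0
shift [-0.0412  0.105   0.0171] turn [ 2.000e-03 -3.141e+00 -2.000e-03] deg 180
pos [0.5848 0.1822 0.135 ] jaw now -6.8 tilt [-0.001 -0.001 -1.   ] j [-0.82  0.41  0.56  1.64 -0.23  1.16 -0.32] t 23.70 F [ 0.2 -0.3 -2. ] w 0.576
```

Emit:
send_rows --pt "0 -0.025 0 0.01 0 0 0" --pt "0 -0.0415 0 0.0167 0 0 0" --pt "0 -0.0415 0.03 0.0167 0 0 0" --pt "0 -0.0415 0.06 0.0167 0 0 0" --pt "0 -0.0415 0.085 0.0167 0 0 0" --pt "0 -0.0415 0.105 0.0167 0 0 0" --pt "0 -0.0415 0.114 0.0167 0 0 0" --pt "0 -0.0415 0.114 0.0167 0 0 0" --pt "0 -0.0415 0.114 0.0167 0 0 0"

```text
clock: 24.45
position: [0.6069, 0.2223, 0.0227]
ee_rot: [0.47, -0.528, 0.529, -0.47]
ft_force: [-0.0, -0.5, -2.6]
grip_width: 0.569
```

```bash
python3 - <<'E'
from look import *
c,T=wrist("w16"); go(.606,.221,.0145,-6.8)
E
```

```text
shift [ 0.0019  0.009  -0.0013] turn [-0.002  0.002 -0.001] deg 0
shift [ 0.0019  0.009  -0.0013] turn [-1.00e-03 -3.14e+00  2.00e-03] deg 180
pos [0.6075 0.2228 0.0235] jaw now -6.7 tilt [ 0.002  0.001 -1.   ] j [-0.79  0.61  0.5   1.62 -0.33  0.99 -0.31] t 24.50 F [ 0.2  0.7 -2.4] w 0.573
```

View pics/w16.png

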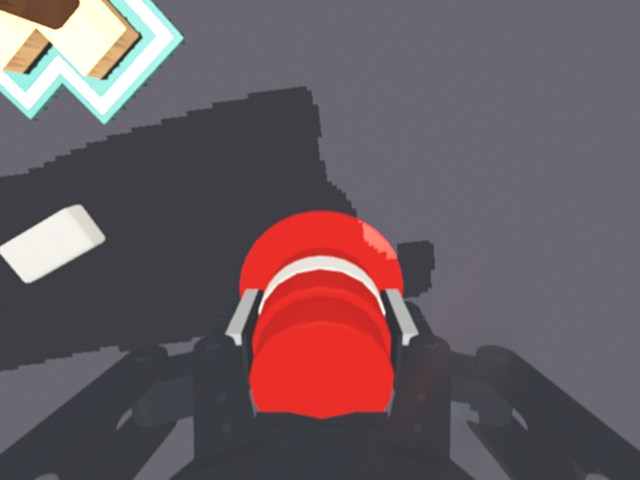

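The red jar is over the middle of its coaster, with a rim visible on both sides (240 to 403). Easing down.

Emit:
send_rows --pt "0 0.001 0.003 -0.001 0 0 0" --pt "0 0.001 0.006 -0.001 0 0 0" --pt "0 0.001 0.008 -0.001 0 0 0" --pt "0 0.001 0.0085 -0.001 0 0 0" --pt "0 0.001 0.0085 -0.001 0 0 0"

```text
clock: 24.92
position: [0.6058, 0.2223, 0.0147]
ee_rot: [-0.47, 0.528, -0.528, 0.471]
ft_force: [-3.3, -0.6, 7.3]
grip_width: 0.574
```

Contact is at 7 N. Releasing and rising.

Emit:
send_rows --pt "62 0 0 0 0 0 0" --pt "66 0 0 0 0 0 0" --pt "80 0 0 0 0 0 0" --pt "85 0 0 0 0 0 0" --pt "85 0 0 0 0 0 0" --pt "85 0 -0.02 0 0 0 0" --pt "85 0 -0.05 0 0 0 0" --pt "85 0 -0.09 0 0 0 0" --pt "85 0 -0.13 0 0 0 0" --pt "85 0 -0.16 0 0 0 0"

```text
clock: 25.75
position: [0.6061, 0.2221, 0.177]
ee_rot: [0.469, -0.528, 0.528, -0.471]
ft_force: [0.7, -0.3, 0.5]
grip_width: 0.847
```

```bash
python3 - <<'E'
from look import *
c,T=wrist("w17")
tops(c,T,.058,.075,(.606,.221),.05,.065)
go(.592,-.2395,.17,-60)
E
```

```text
2768 uv 321.0 233.0 z 0.0637 mean [0.6054 0.2243] rectc 0.6053,0.2241 size 44x43 a88.9 | four 41.6 long 83.6
shift [0.4611 0.0105 0.0372] turn [-0.005  0.931 -0.009] deg 53
shift [0.4611 0.0105 0.0372] turn [-0.011 -2.211  0.006] deg 127
pos [0.6085 0.2227 0.1828] jaw now -6.7 tilt [ 0.009  0.005 -1.   ] j [-0.84  0.44  0.56  1.5  -0.24  1.26 -0.36] t 25.80 F [1.4 0.2 5.6] w 0.853
```

View pics/w17.png

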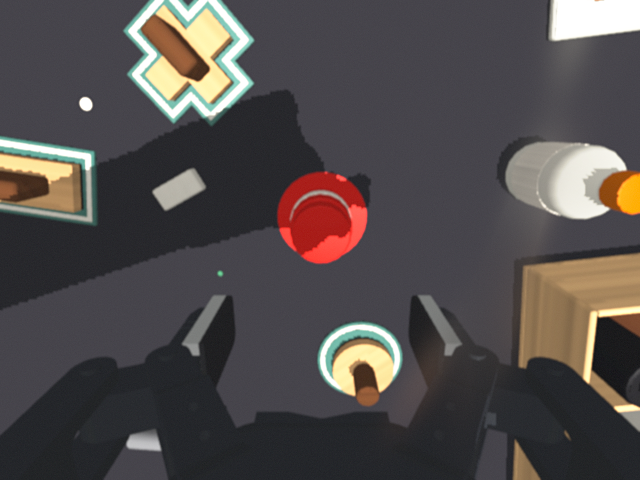

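The red jar stands at (0.6055, 0.223), about 2 mm off centre, with its lid top at 64 mm. Next is the blue jar.

Emit:
send_rows --pt "85 0.035 0 0.003 0 0.07 0" --pt "85 0.07 0 0.006 0 0.14 0" --pt "85 0.108 0 0.009 0 0.21 0" --pt "85 0.147 0 0.012 0 0.28 0" --pt "85 0.186 0 0.015 0 0.35 0" --pt "85 0.225 0 0.018 0 0.42 0" --pt "85 0.264 0 0.021 0 0.49 0" --pt "85 0.303 0 0.024 0 0.56 0" --pt "85 0.342 0 0.027 0 0.63 0" --pt "85 0.375 0 0.03 0 0.67 0"

```text
clock: 26.63
position: [0.5911, -0.1568, 0.1735]
ee_rot: [0.269, -0.654, 0.654, -0.269]
ft_force: [0.4, -0.5, 0.1]
grip_width: 0.847
```

```bash
python3 -c "
from mv import *
go(.592,-.2395,.17,-45)"
```

```text
shift [0.0575 0.0035 0.0595] turn [-0.    -0.006  0.   ] deg 0
shift [0.0575 0.0035 0.0595] turn [-0.000e+00  3.136e+00 -1.000e-03] deg 180
pos [ 0.5911 -0.1568  0.1735] jaw now -45.3 tilt [ 0. -0. -1.] j [-0.44  0.42  0.81  1.61 -0.32  1.24 -0.36] t 26.63 F [ 0.4 -0.5  0.1] w 0.847
```

Emit:
send_rows --pt "85 0.02 0.003 0.02 0 0 0" --pt "85 0.035 0.003 0.036 0 0 0" --pt "85 0.042 0.003 0.044 0 0 0" --pt "85 0.042 0.003 0.044 0 0 0" --pt "85 0.042 0.003 0.044 0 0 0" --pt "85 0.042 0.003 0.044 0 0 0"

```text
clock: 27.13
position: [0.5938, -0.2125, 0.1702]
ee_rot: [-0.271, 0.653, -0.653, 0.271]
ft_force: [0.1, 0.3, 0.6]
grip_width: 0.853
```

```bash
python3 - <<'E'
from look import *
c,T=wrist("w18")
tops(c,T,.056,.075,(.592,-.2395),.05,.062)
go(.592,-.2395,.09,-45)
E
```

```text
2672 uv 348.0 262.0 z 0.0606 mean [ 0.5933 -0.2395] rectc 0.5931,-0.2399 size 45x44 a45.0 | four -29.3 long 58.2
shift [0.0206 0.0803 0.0179] turn [ 0.001  0.002 -0.001] deg 0
shift [0.0206 0.0803 0.0179] turn [-1.00e-03 -3.14e+00 -1.00e-03] deg 180
pos [ 0.5939 -0.2123  0.1703] jaw now -44.9 tilt [-0.     0.001 -1.   ] j [-0.33  0.48  0.8   1.56 -0.36  1.26 -0.25] t 27.18 F [ 0.8 -0.3 -0.5] w 0.848
```

View pics/w18.png

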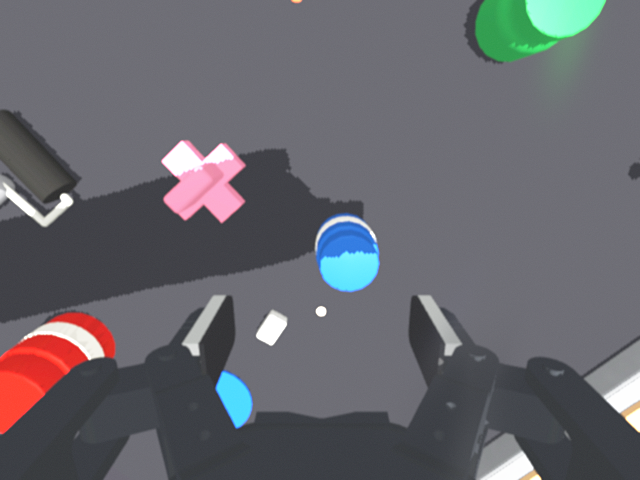

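Emit:
send_rows --pt "85 0.015 0.0 0.015 0 0 0" --pt "85 0.02 0.03 0.019 0 0 0" --pt "85 0.02 0.06 0.019 0 0 0" --pt "85 0.02 0.08 0.019 0 0 0" --pt "85 0.02 0.08 0.019 0 0 0" --pt "85 0.02 0.08 0.019 0 0 0"

```text
clock: 27.68
position: [0.5926, -0.2406, 0.0902]
ee_rot: [-0.271, 0.654, -0.653, 0.271]
ft_force: [-0.4, 0.0, 0.7]
grip_width: 0.853
```

```bash
python3 -c "
from mv import *
go(.593,-.2397,.0125,-45)"
```

```text
shift [-0.0009  0.0777 -0.0003] turn [0.002 0.001 0.   ] deg 0
shift [-0.0009  0.0777 -0.0003] turn [ 1.00e-03 -3.14e+00 -2.00e-03] deg 180
pos [ 0.5926 -0.2406  0.0902] jaw now -44.9 tilt [-0.001  0.001 -1.   ] j [-0.24  0.58  0.76  1.61 -0.43  1.13 -0.16] t 27.68 F [-0.4  0.   0.7] w 0.853
```

Emit:
send_rows --pt "85 -0.001 0.02 0 0 0 0" --pt "85 -0.001 0.045 0 0 0 0" --pt "85 -0.001 0.065 0 0 0 0" --pt "85 -0.001 0.078 0 0 0 0" --pt "85 -0.001 0.078 0 0 0 0" --pt "0 -0.001 0.078 0 0 0 0" --pt "0 -0.001 0.078 0 0 0 0" --pt "0 -0.001 0.078 0 0 0 0" --pt "0 -0.001 0.078 0 0 0 0" --pt "0 -0.001 0.078 0 0 0 0"

```text
clock: 28.52
position: [0.5945, -0.2419, 0.0146]
ee_rot: [0.269, -0.653, 0.654, -0.271]
ft_force: [-1.0, 1.1, 7.5]
grip_width: 0.573
```

Emit:
send_rows --pt "0 0 0 0 0 0 0" --pt "0 0 -0.015 0 0 0 0" --pt "0 0 -0.04 0 0 0 0" --pt "0 0 -0.07 0 0 0 0" --pt "0 0 -0.11 0 0 0 0" --pt "0 0 -0.13 0 0 0 0" --pt "0 0 -0.13 0 0 0 0"

```text
clock: 29.1
position: [0.5955, -0.2432, 0.1495]
ee_rot: [0.268, -0.652, 0.655, -0.273]
ft_force: [0.8, -0.3, -1.3]
grip_width: 0.57
```

```bash
python3 -c "
from mv import *
go(.374,-.272,.13,-45)"
```

```text
shift [ 0.1772  0.0176 -0.1361] turn [-0.008 -0.001 -0.004] deg 1
shift [ 0.1772  0.0176 -0.1361] turn [ 0.007  3.14  -0.012] deg 180
pos [ 0.5955 -0.2432  0.1495] jaw now -45.1 tilt [ 0.009 -0.002 -1.   ] j [-0.26  0.52  0.8   1.56 -0.39  1.22 -0.19] t 29.10 F [ 0.8 -0.3 -1.3] w 0.570
```

```bash
python3 - <<'E'
from look import *
c=load("w13.npz");T=c["T"]
hsv=cv2.cvtColor(c["pixels"],cv2.COLOR_RGB2HSV); m=cv2.inRange(hsv,(95,120,120),(125,255,255)); m[:270]=0
bs,l=blobs(m,300); print([(b[1],b[2].round()) for b in bs])
pts=[]
for b in bs:
    for k in cv2.findContours((l==b[0]).astype(np.uint8),0,1)[0]: pts.append(k[:,0])
P=np.vstack(pts)
# keep left/top arc: u<415 or top edge
left=P[(P[:,0]<412)]
from scipy.optimize import least_squares
w=cast(c,left,.003,T)
r=least_squares(lambda p:np.hypot(w[:,0]-p[0],w[:,1]-p[1])-.04,[.374,-.272],loss="soft_l1",f_scale=.001)
print(r.x,np.abs(r.fun).mean(),circ(w))
E
```

```text
[(array([ 381,  288,   82,   74, 2288], dtype=int32), array([410., 320.]))]
[ 0.37423557 -0.27146279] 0.007620463215047295 (array([ 0.36576936, -0.25466913]), np.float64(0.0264205297137534))
```

```bash
python3 - <<'E'
from look import *
c=load("w13.npz");T=c["T"]
print(T.round(3).tolist())
e=[(381,327),(384,310),(395,297),(410,291),(425,289),(445,294),(386,342),(395,352),(410,360)]
w=cast(c,e,.003,T); print(w.round(4)); print(circ(w)); print(np.hypot(w[:,0]-.3742,w[:,1]+.2715).round(4))
X=cloud(c,T); print(X[320,400],X[340,400],cast(c,[(400,320)],.003,T))
E
```

```text
[[0.415, -0.87, -0.266, 0.504], [-0.91, -0.397, -0.121, -0.104], [-0.0, 0.292, -0.956, 0.319], [0.0, 0.0, 0.0, 1.0]]
[[ 0.3569 -0.2353  0.003 ]
 [ 0.3747 -0.2294  0.003 ]
 [ 0.3915 -0.2326  0.003 ]
 [ 0.403  -0.2427  0.003 ]
 [ 0.4108 -0.2547  0.003 ]
 [ 0.4142 -0.2748  0.003 ]
 [ 0.3438 -0.2477  0.003 ]
 [ 0.3373 -0.2613  0.003 ]
 [ 0.3353 -0.2797  0.003 ]]
(array([ 0.37505493, -0.26988988]), np.float64(0.03951435865011748))
[0.0401 0.0421 0.0426 0.0408 0.0403 0.0401 0.0386 0.0383 0.0397]
[ 0.37133622 -0.24895035  0.0025374 ] [ 0.351579   -0.25946735  0.00278632] [[ 0.37153001 -0.24873816  0.003     ]]
```

The blue coaster is at (0.375, −0.270) with a radius of 39.5 mm. It agrees with the top and scene views to within 4 mm.

Emit:
send_rows --pt "0 0.025 0 -0.02 0 0 0" --pt "0 0.05 0 -0.04 0 0 0" --pt "0 0.075 0 -0.06 0 0 0" --pt "0 0.1 0 -0.08 0 0 0" --pt "0 0.125 0 -0.1 0 0 0" --pt "0 0.15 0 -0.12 0 0 0" --pt "0 0.17 0 -0.133 0 0 0" --pt "0 0.175 0.01 -0.137 0 0 0" --pt "0 0.175 0.02 -0.137 0 0 0" --pt "0 0.175 0.02 -0.137 0 0 0"

```text
clock: 29.93
position: [0.3724, -0.2673, 0.1211]
ee_rot: [-0.271, 0.654, -0.653, 0.27]
ft_force: [-0.3, -0.7, -1.5]
grip_width: 0.573
```

Emit:
send_rows --pt "0 0 0.03 0 0 0 0" --pt "0 0 0.05 0 0 0 0" --pt "0 0 0.05 0 0 0 0" --pt "0 0 0.05 0 0 0 0"

```text
clock: 30.27
position: [0.3724, -0.2683, 0.0721]
ee_rot: [-0.272, 0.653, -0.653, 0.269]
ft_force: [0.2, 0.1, -0.7]
grip_width: 0.571
```

```bash
python3 - <<'E'
from look import *
c,T=wrist("w19"); go(.375,-.27,.024,-45)
hsv=cv2.cvtColor(c["pixels"],cv2.COLOR_RGB2HSV)
E
```

```text
shift [-0.0005  0.049   0.0023] turn [ 0.    -0.     0.002] deg 0
shift [-0.0005  0.049   0.0023] turn [-3.000e-03  3.141e+00  0.000e+00] deg 180
pos [ 0.3731 -0.2687  0.073 ] jaw now -45.0 tilt [-0.001 -0.001 -1.   ] j [-0.35  0.18  0.95  2.1  -0.18  0.95 -0.09] t 30.32 F [ 0.2 -0.1 -2. ] w 0.575
```

View pics/w19.png

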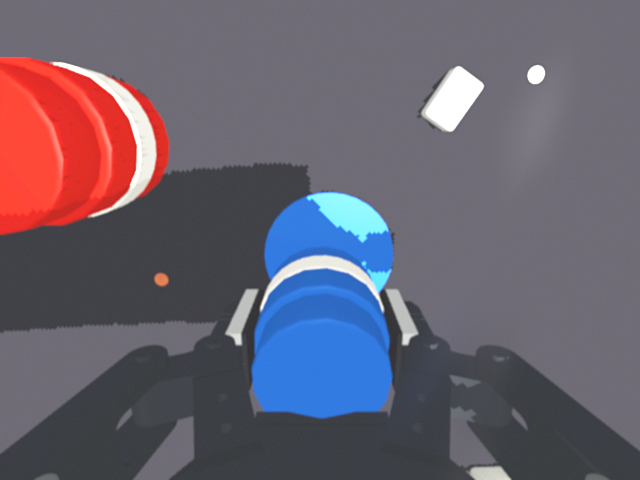

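```bash
python3 - <<'E'
from look import *
c=load("w19.npz");T=c["T"]
hsv=cv2.cvtColor(c["pixels"],cv2.COLOR_RGB2HSV); m=cv2.inRange(hsv,(85,90,90),(125,255,255))
e=[]
for u in range(270,390,4):
    v=np.nonzero(m[180:250,u])[0]
    if len(v): e.append((u,180+v[0]))
s,r=circ(cast(c,e,.003,T)); print(s,r,e[::8]); go(s[0],s[1],.026,-45)
E
```

```text
[ 0.37350691 -0.27169704] 0.040374521967664175 [(270, np.int64(226)), (302, np.int64(197)), (334, np.int64(192)), (366, np.int64(202))]
shift [0.0017 0.047  0.0024] turn [ 0.    -0.     0.002] deg 0
shift [0.0017 0.047  0.0024] turn [-3.000e-03  3.141e+00  0.000e+00] deg 180
pos [ 0.3731 -0.2687  0.073 ] jaw now -45.0 tilt [-0.001 -0.001 -1.   ] j [-0.35  0.18  0.95  2.1  -0.18  0.95 -0.09] t 30.32 F [ 0.2 -0.1 -2. ] w 0.575
```

Fit gives (0.3735, −0.2717). Lowering.

Emit:
send_rows --pt "0 0.0015 0.015 0.002 0 0 0" --pt "0 0.0015 0.035 0.002 0 0 0" --pt "0 0.0015 0.046 0.002 0 0 0" --pt "0 0.0015 0.05 0.002 0 0 0" --pt "0 0.0015 0.053 0.002 0 0 0" --pt "0 0.0015 0.055 0.002 0 0 0" --pt "0 0.0015 0.056 0.002 0 0 0" --pt "0 0.0015 0.056 0.002 0 0 0"

```text
clock: 30.98
position: [0.3738, -0.271, 0.0176]
ee_rot: [0.27, -0.653, 0.653, -0.271]
ft_force: [-0.9, 1.0, 4.8]
grip_width: 0.573
```

Emit:
send_rows --pt "62 0 0 0 0 0 0" --pt "66 0 0 0 0 0 0" --pt "80 0 0 0 0 0 0" --pt "85 0 0 0 0 0 0" --pt "85 0 0 0 0 0 0" --pt "85 0 -0.02 0 0 0 0" --pt "85 0 -0.05 0 0 0 0" --pt "85 0 -0.09 0 0 0 0" --pt "85 0 -0.13 0 0 0 0" --pt "85 0 -0.16 0 0 0 0"

```text
clock: 31.82
position: [0.3728, -0.2717, 0.1791]
ee_rot: [0.269, -0.653, 0.654, -0.27]
ft_force: [1.2, 0.7, 0.7]
grip_width: 0.854
```

Emit:
send_rows --pt "85 0 0 0 0 0 0" --pt "85 0 0 0 0 0 0" --pt "85 0 0 0 0 0 0"

```text
clock: 32.07
position: [0.3727, -0.2703, 0.1759]
ee_rot: [-0.27, 0.654, -0.653, 0.271]
ft_force: [-0.3, 0.3, -0.4]
grip_width: 0.856
```

```bash
python3 - <<'E'
from look import *
go(.3735,-.271,.18,-45)
c,T=wrist("w20")
tops(c,T,.058,.075,(.374,-.271),.05,.065)
for n in("top","scene"):
    c=camera(n); cv2.imwrite(f"pics/{n}2.png",c["pixels"][:,:,::-1]); X=cloud(c); h=X[...,2]
    for nm,xy,z in [("round",(.627,.068),.053),("cross",(.517,.363),.053),("obl",(.3625,.283),.053),("red",(.606,.221),.065)]:
        m=(np.hypot(X[...,0]-xy[0],X[...,1]-xy[1])<.05)&(h>z-.007)&(h<z+.01); v,u=np.nonzero(m); print(n,nm,m.sum(),"z %.3f"%np.median(h[m]),shape(cast(c,np.c_[u,v],z)))
E
```

```text
shift [-0.     -0.0041  0.0011] turn [ 0.001 -0.    -0.001] deg 0
shift [-0.     -0.0041  0.0011] turn [1.000e-03 3.141e+00 1.000e-03] deg 180
pos [ 0.3727 -0.2703  0.1759] jaw now -45.0 tilt [-0.     0.001 -1.   ] j [-0.47 -0.05  0.99  1.99  0.05  1.18 -0.28] t 32.07 F [-0.3  0.3 -0.4] w 0.856
2786 uv 323.0 234.0 z 0.0636 mean [ 0.3733 -0.2697] rectc 0.3732,-0.2701 size 44x44 a1.8 | four -26.7 long 49.0
top round 73 z 0.051 mean [0.626  0.0628] rectc 0.6265,0.0625 size 20x20 a88.7 | four -16.0 long 36.8
top cross 132 z 0.052 mean [0.5174 0.3576] rectc 0.5171,0.3577 size 17x39 a33.2 | four 34.2 long 123.6
top obl 139 z 0.052 mean [0.3637 0.2793] rectc 0.3636,0.2793 size 17x39 a73.3 | four -15.6 long 165.0
top red 325 z 0.064 mean [0.6029 0.2195] rectc 0.6030,0.2192 size 44x42 a88.7 | four -6.5 long 54.3
scene round 118 z 0.052 mean [0.6312 0.0661] rectc 0.6316,0.0659 size 24x21 a28.7 | four 11.0 long 30.3
scene cross 238 z 0.053 mean [0.5227 0.3603] rectc 0.5232,0.3605 size 20x42 a34.6 | four 40.0 long 126.9
scene obl 144 z 0.053 mean [0.3694 0.2823] rectc 0.3701,0.2828 size 17x46 a75.1 | four -13.4 long 165.7
scene red 538 z 0.065 mean [0.6079 0.2227] rectc 0.6079,0.2230 size 48x44 a27.7 | four -16.2 long 16.7
```

View pics/top2.png

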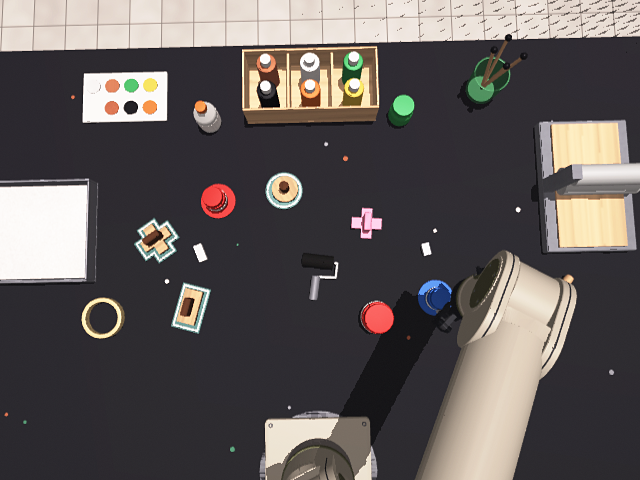

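View pics/scene2.png

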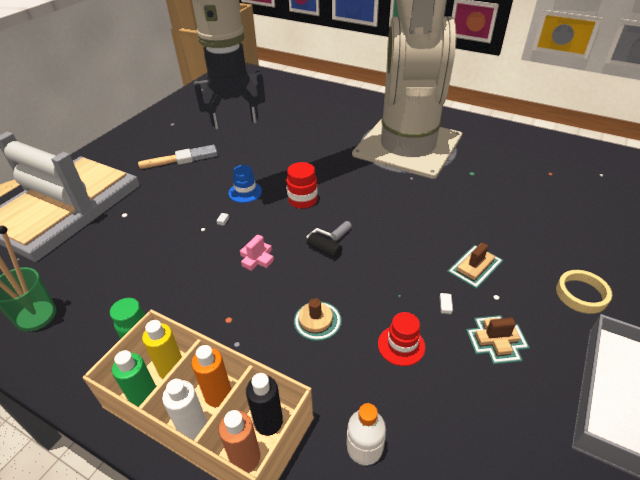

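View pics/w20.png

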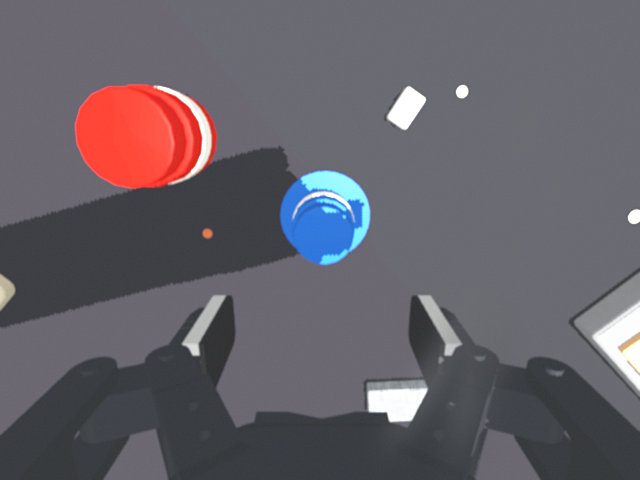

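All five pieces are upright and centred on their places, and the gripper is clear of everything. Handing in.

```bash
python3 -c "
from workcell import *
print(hand_in())"
```

```text
the job is handed in; nothing more can be done
None
```

All five pieces are in place and the job is handed in: the round, cross and oblong stamps first, then the small red jar and the blue jar. It took about 32 s of the 136 s, and each piece was lowered until the wrist felt contact before I let go. The pink cross and the big red jar were not touched.

| Piece | Wrist camera distance from centre | Turn |
|---|---|---|
| Round stamp | about 1–2 mm | – |
| Cross stamp | about 1 mm | within 0.5° |
| Oblong stamp | about 1 mm | within 0.5° |
| Red jar | about 3 mm | – |
| Blue jar | about 2 mm | – |

- **Heights and upright:** tops measured about 52 mm for the stamps and 64 mm for the jars, which fits standing flat on the 3 mm pads and coasters. The last pictures show everything upright and the gripper clear.
- **Disagreements:** the last top and scene readings differ from the wrist readings by up to about 5 mm (top) and 8 mm (scene). The scene masks also take in the sides of the pieces. All of them are inside the 13 mm limit. The blue jar's place was checked at the end by number only from the wrist camera.
- **Force:** setting down the oblong stamp peaked at 37 N on the wrist. I eased off before releasing it, and it stayed in place.

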